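# Seal two rows of culture tubes on the cap press

### The arm

A 6-joint arm with a two-finger parallel gripper is mounted at the origin on the work surface. World frame = base frame: x ahead of the robot, y to its left, z up, the work surface at z = 0. Lengths are in m, angles in degrees, forces in N, time in s.
With the tool pointing down it reaches from about 0.4 to 0.825 m from the base axis. Payload 7 kg.
Tool frame: the origin (TCP) lies between the finger pads; the fingertips stand 17 mm ahead of it and the grasp point (between the pads) lies 2 mm behind it; x points along the fingers, y is the direction in which the jaws open and shut, and the axes are right-handed (so a half turn about x gives the same grasp; the last joint's range is limited). The gripper opens to 88 mm and grips with 3 to 60 N. Pads are 19 mm wide; open, the fingers measure 130 mm over their backs; the gripper's body (78 mm by 193 mm) begins 47 mm behind the grasp point.
Start: joints at [87.496, 20.546, 0.682, 0, -70.136, -16.507], TCP at [0.22, 0.638, 0.244] pointing down, gripper open.
Joint ranges: [-176.03, 176.03], [-82.01, 121.73], [-58.28, 71.71], [-173.87, 95.51], [-174.79, -0.11], [-173.66, 173.66]. Speed limits (degrees/s): [136.94, 136.94, 172.46, 180, 180, 180].

### API

Orientations are given as [roll, pitch, yaw] about the fixed x, y, z axes, in that order (R = Rz(yaw) Ry(pitch) Rx(roll)).
In Python, from plant import r gives the robot as it stands.
- The arm moves only by the shell command python3 -m jog 'ROWS' [FORCE]. ROWS is a JSON object of lists of equal length, an entry for each row: "fingers": the opening, from 0 (shut) to 1 (fully open); "dp": the shift along the tool's x, y, z in mm, a list of three; "twist": the turn about the tool's x in degrees. In form: {"fingers": [fingers, ...], "dp": [[dx, dy, dz], ...], "twist": [twist, ...]}. A call has exactly 5 rows; each row is the pose to reach, as a shift and turn from the pose measured when the call began, along the tool's axes at that moment; what a row does not reach only later rows make up. A row lasts 1/10 s, in which the tool goes at most 50 mm and 8.59 degrees, less where a joint would pass 70% of its speed; a pose out of reach is approached as far as the arm can. A call with a gripper value outside its range is refused whole. The fingers move at their own pace and stop on an object; FORCE is the grip in N (left out, the last holds). Time passes only in rows, so rows that repeat a pose let the fingers close, or fill a call up. It gives the time, the measured TCP pose, the force and the opening at its end, in the units of the state.
- r.get_state(): the state, without advancing time (a new reading comes with each control period).
- r.capture(name): name is "scene" or "top" or "wrist"; returns a dict with "frame" (384x512x3 uint8, red, green, blue), "intrinsics" (3x3 intrinsics, pixels), "pose" (4x4, takes a point from camera to world coordinates). Camera axes: x right, y down, z forward; pixel columns grow to the right and rows downward; lengths in m; the calibration is good to about 2 mm. A picture is of the moment at which its call begins. There is no depth.
- r.close_job(): hands the job in, once; it reports no verdict.
The state is a dict: "time_s": time; "joints": joint angles; "qd": joint speeds; "joint_torque": joint torques, N m; "tcp_pos": TCP position; "eef_rot": TCP orientation; "contact_force": force on the tool from outside, world axes, zero at the start; "moment": the same for the moment, N m; "gripper_width": finger opening in m.
Only numpy, scipy, OpenCV 4.12 (cv2) and the standard library are available. Lean on these libraries where they do the work, as an engineer would, in place of code of your own. Each camera call takes 0.05 s, during which the arm holds its last target. There are 200 camera calls.

### The job

The eight culture tubes have come out of the incubator with their caps still loose on the vented notch. Slide the rack along the fence under the press shoe so that the caps of one row are pushed home, turn the rack end for end and do the other row the same way, then set the rack down gently, flat inside the cooling tray, and let go. Keep the rack upright all the time, do not press on the caps with the gripper, and leave the dishes, the marker and the bottle where they are.

Things in the scene. Friction and masses are not known exactly. Their poses are not given: they have to be found in the camera images.
- rack: Blue plastic two-row tube rack, 76 (x) x 116 (y) x 152 mm high, about 0.5 kg. Origin: centre of its underside; z up, y along its length. Eight 12 x 75 mm tubes are fixed in it: row A (white caps) at x = +22 mm, row B (red caps) at x = -22 mm, each with tubes at y = -33, -11, +11, +33 mm. Plate and end walls up to 55 mm, tubes and caps above, then the handle.
- rack_handle (a point): Middle of the rack's carrying handle, 140 mm above its underside, axes as the rack's: a bar along y at mid-width, 12 mm wide (x), 24 mm high (128 to 152 mm above the underside), 116 mm long, on a post 12 mm wide and 6 mm thick at each end (y = -55 and +55 mm). Between the posts it is open down to the caps, whose tops are 35 mm or more below the bar's underside.
- row_a (a point): Middle of row A's vented cap tops, at x = +22, y = 0, z = 93 mm on the rack. Caps are 15 mm across, 16 at the skirt; tops 93 mm above the rack's underside on the vented notch, 87 mm fully home.
- row_b (a point): The same for row B (red caps), at x = -22, y = 0, z = 93 mm on the rack.
- press: Cap press, fixed to the bench. Origin: underside of its deck, on the track line, mid-track; z up, y along the track, -x the open operator's side. Flat, slippery deck, top 10 mm above the bench, x = -50 to +96, y = -155 to +155 mm. A steel fence along y rises 35 mm above the deck, guiding face at x = +38.5 mm: a rack on the deck with its long side along the fence has its middle on the track line.
- press_shoe (a point): Middle of the underside of the bent, polished steel pressing shoe, at x = 23, y = 0, z = 97.5 mm on the press. Shoe: x = 12 to 34 mm, so it reaches only the row next to the fence; flat from y = -13 to +13 mm, then at each end a lead-in rises 8 mm over 27 mm, to y = -40 and +40 mm. Rack down on the deck, it presses a cap passing under it either way to about 5.5 mm.
- press_head (a point): Top of the press's white head, at x = 48, y = 0, z = 118 mm on the press. The head holds the shoe: x = 11 to 85, y = -13 to +13 mm, 101.5 to 118 mm above the bench. Behind the fence its column: x = 59 to 85, y = -30 to +30 mm, with a black knob on top reaching 127 mm above the bench. Nothing of the press is higher.
- tray: Grey cooling tray with a metal floor, fixed to the bench. Outside 108 x 150 x 30 mm, walls 6 mm, so the well is 96 x 138 mm and the rack fits with 10 to 11 mm to spare on each side; the well's floor is 6 mm above the bench. Origin: centre of its underside; y along its length.
- dish_stack: Bystander: stack of three culture dishes with red agar, joined, 91 mm across, 46 mm high, loose. Origin: centre of its underside.
- agar_dish: Bystander: single culture dish with straw-coloured agar, 91 mm across, 15 mm high, loose. Origin: centre of its underside.
- marker: Bystander: yellow marker pen with a black cap, 127 mm long, 14 mm thick, loose, lying along its own x. Origin: underside, near its middle.
- spray_bottle: Bystander: white disinfectant bottle with blue cap, 60 mm across, 140 mm high, loose. Origin: centre of its underside.
- cap_a1 (a joint): How far the white cap of row A at the rack's y = -33 mm has been pushed down (m): 0 on the vented notch, 0.006 fully home. It yields at about 5 N and stays where it is left.
- cap_a2 (a joint): How far the white cap of row A at the rack's y = -11 mm has been pushed down (m): 0 on the vented notch, 0.006 fully home. It yields at about 5 N and stays where it is left.
- cap_a3 (a joint): How far the white cap of row A at the rack's y = +11 mm has been pushed down (m): 0 on the vented notch, 0.006 fully home. It yields at about 5 N and stays where it is left.
- cap_a4 (a joint): How far the white cap of row A at the rack's y = +33 mm has been pushed down (m): 0 on the vented notch, 0.006 fully home. It yields at about 5 N and stays where it is left.
- cap_b1 (a joint): How far the red cap of row B at the rack's y = -33 mm has been pushed down (m): 0 on the vented notch, 0.006 fully home. It yields at about 5 N and stays where it is left.
- cap_b2 (a joint): How far the red cap of row B at the rack's y = -11 mm has been pushed down (m): 0 on the vented notch, 0.006 fully home. It yields at about 5 N and stays where it is left.
- cap_b3 (a joint): How far the red cap of row B at the rack's y = +11 mm has been pushed down (m): 0 on the vented notch, 0.006 fully home. It yields at about 5 N and stays where it is left.
- cap_b4 (a joint): How far the red cap of row B at the rack's y = +33 mm has been pushed down (m): 0 on the vented notch, 0.006 fully home. It yields at about 5 N and stays where it is left.
Mind the look-alikes: they are no part of the job. There is more than one size of the rack; the one meant has the size given above. Several things have the shape of the tray; the one meant has the colours described above.

How it is judged (in metres and radians):
On the way, in this order (a step that is already met when the one before it is completed fails the run):
1. one whole row of caps is home, the other not yet (((value of joint each of cap_a1, cap_a2, cap_a3, cap_a4 above 0.0045 m and not (value of joint each of cap_b1, cap_b2, cap_b3, cap_b4 above 0.0045 m)) or (value of joint each of cap_b1, cap_b2, cap_b3, cap_b4 above 0.0045 m and not (value of joint each of cap_a1, cap_a2, cap_a3, cap_a4 above 0.0045 m)))), for 0.1 s.
2. all eight caps are home (value of joint each of cap_a1, cap_a2, cap_a3, cap_a4, cap_b1, cap_b2, cap_b3, cap_b4 above 0.0045 m), for 0.1 s.
At the end, for the whole second after the job is handed in: All eight caps are pushed home (at least 4.5 mm of their 6 mm travel), and the rack stands upright, flat on the floor of the cooling tray (within the well's play of about 14 mm from centre, base no more than 4 mm off the floor, tilt under 0.04 rad), either way round, at rest and released (all of step 2 and x of rack in the frame of tray between -0.014 and 0.014 m and y of rack in the frame of tray between -0.015 and 0.015 m and z of rack in the frame of tray below 0.01 m and angle between rack's own z axis and vertical below 0.04 rad and linear speed of rack below 0.02 m/s); the robot touches nothing.
It fails at once if a cap was pressed by the gripper (over 2 N) (contact force between the fingers and cap_a1 above 2 N or contact force between the fingers and cap_a2 above 2 N or contact force between the fingers and cap_a3 above 2 N or contact force between the fingers and cap_a4 above 2 N or contact force between the fingers and cap_b1 above 2 N or contact force between the fingers and cap_b2 above 2 N or contact force between the fingers and cap_b3 above 2 N or contact force between the fingers and cap_b4 above 2 N).
It fails at once if the rack was tipped more than 0.35 rad (angle between rack's own z axis and vertical above 0.35 rad).
It fails at once if the rack was dropped or slammed into the tray (faster than 0.45 m/s within its last 40 mm) (horizontal distance between rack and tray below 0.05 m and z of rack in the frame of tray below 0.046 m and linear speed of rack above 0.45 m/s).
It fails at once if the dishes, the marker or the bottle were pushed more than 30 mm (distance of any of dish_stack, agar_dish, marker, spray_bottle from where it was at the start of the episode above 0.03 m).
It also fails if it takes over 69 s, if anything falls off the work surface, if the arm or the gripper's body presses on something with over 40 N, if the wrist force passes 120 N, or if a joint passes its speed limit or range.

## Working session

There is one attempt and no reset: what is moved stays moved. The work goes in short steps, Python scripts to look and compute and a shell command to move; the robot and the scene stay as the last step left them, time stands still between calls to the robot, and variables do not carry over. Pictures are saved under pics/ and viewed, on a budget of 10 in all, crops included, one or two more only if the job needs it, and the job is handed in when it is done.

```bash
mkdir -p pics; ls; python3 - <<'E'
from plant import r
import cv2,numpy as np
s=r.get_state(); print(s)
for n in("scene","top"):
    c=r.capture(n); cv2.imwrite(f"pics/{n}0.png",c["frame"][:,:,::-1]); np.savez(f"{n}0.npz",**c); print(n,c["intrinsics"].tolist(),np.round(c["pose"],4).tolist())
E
```

```text
pics
{'time_s': 0.0, 'joints': array([ 8.74959157e+01,  2.05931324e+01,  6.34227329e-01, -1.96769206e-02,
       -7.01372596e+01, -1.65041852e+01]), 'qd': array([ 0.04080454,  0.0458256 ,  0.08244427,  0.0652141 , -0.03214388,
       -0.11261473]), 'joint_torque': array([-1.02189533e-03, -5.82711411e+01,  2.93067241e+01,  6.99757621e+00,
        6.96762989e-03, -1.51598069e-04]), 'tcp_pos': array([0.21975623, 0.63773479, 0.24260836]), 'eef_rot': array([  95.61769317,   89.90207189, -103.39727745]), 'contact_force': array([ 0.53387209, -0.15961664,  0.03750689]), 'moment': array([-0.00251752,  0.03163399,  0.01289871]), 'gripper_width': 0.08725580359951661}
scene [[406.9772174392367, 0.0, 256.38508255375336], [0.0, 406.9772174392367, 196.88384345836096], [0.0, 0.0, 1.0]] [[0.719, 0.4078, -0.5628, 1.1399], [0.6949, -0.4097, 0.591, -0.5974], [0.0104, -0.816, -0.5779, 0.7784], [0.0, 0.0, 0.0, 1.0]]
top [[475.38131855801913, 0.0, 256.51582694796963], [0.0, 475.38131855801913, 188.5288931123238], [0.0, 0.0, 1.0]] [[-0.022, -0.9796, 0.1995, 0.2212], [-0.9998, 0.0215, -0.0048, 0.0671], [0.0004, -0.1996, -0.9799, 1.4295], [0.0, 0.0, 0.0, 1.0]]
```

View pics/scene0.png

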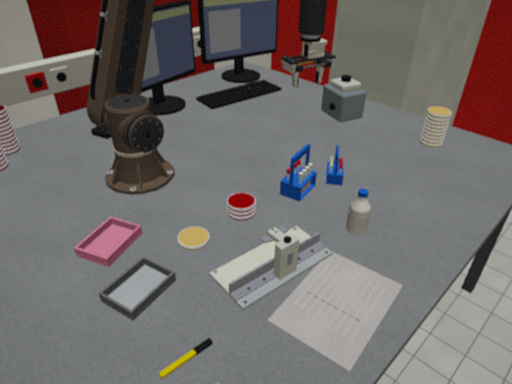

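View pics/top0.png

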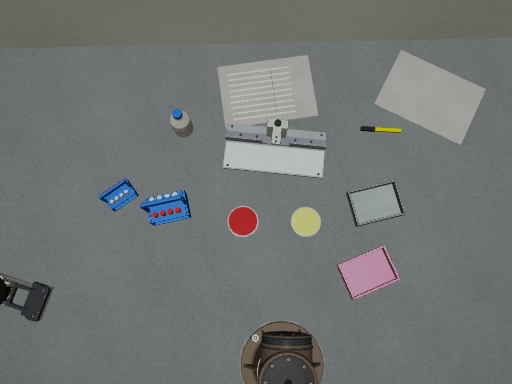

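The top view shows two blue racks: (167,208), the larger, and (119,194), the smaller. There are two tray shapes: (376,204), grey with a metal floor, and (368,272), pink. I take the larger rack and the grey tray. The press is at (275,150), with its fence on the far side. I'll measure these and confirm them in a crop.

```bash
cat > h.py <<'E'
import numpy as np,cv2
def ray(c,uv,z):
    K,P=c["intrinsics"],c["pose"]; d=P[:3,:3]@np.linalg.solve(K,[uv[0],uv[1],1]); o=P[:3,3]
    return o+d*(z-o[2])/d[2]
def proj(c,p):
    P=c["pose"]; q=c["intrinsics"]@(P[:3,:3].T@(np.asarray(p)-P[:3,3])); return q[:2]/q[2]
def blobs(m,amin=5):
    n,l,s,ce=cv2.connectedComponentsWithStats(m.astype(np.uint8))
    return [(ce[i],s[i,4],(l==i)) for i in range(1,n) if s[i,4]>=amin]
def rect(m):
    p=np.argwhere(m)[:,::-1].astype(np.float32); return cv2.minAreaRect(p)
E
python3 - <<'E'
import numpy as np,cv2
from h import *
c=np.load("top0.npz"); f=c["frame"]; hsv=cv2.cvtColor(f,cv2.COLOR_RGB2HSV); H,S,V=cv2.split(hsv)
def box(m,x0,y0,x1,y1):
    k=np.zeros(m.shape,bool);k[y0:y1,x0:x1]=1;return m&k
red=((H<8)|(H>172))&(S>130)&(V>80)
for n,m,z in(("redcap",box(red,140,185,195,230),.09),("whitecap",box((S<60)&(V>140),140,185,195,230),.09),("smallcaps",box((S<60)&(V>140),100,178,140,212),.06)):
    for ce,a,_ in blobs(m,3): print(n,ce.round(1),a,ray(c,ce,z).round(4))
bl=(H>100)&(H<125)&(S>150)
for ce,a,m in blobs(bl,60):
    rc=rect(m); print("blue",ce.round(1),a,[ray(c,p,.0)[:2].round(3).tolist() for p in cv2.boxPoints(rc)])
for n,m,z in (("deck",box((S<40)&(V>170),215,130,335,185),.01),("tray",box(V<75,335,170,415,235),.03),("pink",box((H>150)&(S>60),330,240,410,305),.03)):
    b=max(blobs(m),key=lambda t:t[1]); rc=rect(b[2]); pts=[ray(c,p,z)[:2] for p in cv2.boxPoints(rc)]
    print(n,b[1],np.round(rc[0],1),"ctr",np.mean(pts,0).round(4),"corners",np.round(pts,4).tolist(),"sides",np.linalg.norm(pts[0]-pts[1]).round(4),np.linalg.norm(pts[1]-pts[2]).round(4))
for n,m,z in (("dish",box(red,220,195,265,245),.046),("agar",box((H>20)&(H<40)&(S>60),285,200,330,245),.015),("marker",box((H>20)&(H<35)&(S>150),350,120,410,140),.01),("bottle",box((H>95)&(H<125)&(S>120),165,100,190,125),.14)):
    for ce,a,_ in blobs(m,20): print(n,ce.round(1),a,ray(c,ce,z).round(3))
a=cv2.resize(f[100:240,95:415],None,fx=2.5,fy=2.5,interpolation=cv2.INTER_CUBIC)
b=cv2.resize(f[175:235,95:205],None,fx=3.5,fy=3.5,interpolation=cv2.INTER_CUBIC);d=cv2.resize(f[100:185,215:340],None,fx=3.2,fy=3.2,interpolation=cv2.INTER_CUBIC); t=np.zeros((600,800,3),np.uint8)
t[:b.shape[0],:b.shape[1]]=b; t[:d.shape[0],395:395+d.shape[1]]=d
e=cv2.resize(f[170:305,335:415],None,fx=2.2,fy=2.2,interpolation=cv2.INTER_CUBIC);t[290:290+e.shape[0],:e.shape[1]]=e
cs=np.load("scene0.npz")["frame"]; g=cv2.resize(cs[140:310,205:345],None,fx=1.8,fy=1.8,interpolation=cv2.INTER_CUBIC); t[285:285+g.shape[0],400:400+g.shape[1]]=g
cv2.imwrite("pics/crop1.png",t[:,:,::-1])
E
```

```text
redcap [177.4 209.5] 22 [0.4378 0.2872 0.09  ]
redcap [169.8 210.9] 23 [0.4344 0.3087 0.09  ]
redcap [162.2 212.8] 21 [0.4295 0.3304 0.09  ]
redcap [154.5 214.4] 21 [0.4252 0.3521 0.09  ]
whitecap [174.  193.6] 16 [0.4843 0.2975 0.09  ]
whitecap [158.9 196.7] 15 [0.4761 0.3405 0.09  ]
whitecap [166.8 195.4] 15 [0.4795 0.3181 0.09  ]
whitecap [151.1 198.4] 14 [0.4717 0.3629 0.09  ]
smallcaps [125.5 191. ] 10 [0.5011 0.4451 0.06  ]
smallcaps [120.8 194.3] 12 [0.4915 0.4587 0.06  ]
smallcaps [116.1 197.6] 11 [0.4819 0.472  0.06  ]
smallcaps [111.2 200.9] 10 [0.4725 0.486  0.06  ]
blue [176.5 113.6] 77 [[0.776, 0.323], [0.775, 0.294], [0.745, 0.294], [0.746, 0.322]]
blue [118.8 194.4] 567 [[0.499, 0.546], [0.557, 0.461], [0.499, 0.423], [0.443, 0.507]]
blue [167.3 207.8] 958 [[0.486, 0.421], [0.514, 0.279], [0.429, 0.261], [0.401, 0.4]]
deck 2477 [273.6 158.7] ctr [0.6034 0.0056] corners [[0.5823, 0.1614], [0.6627, 0.1529], [0.6242, -0.1518], [0.5446, -0.1401]] sides 0.0809 0.3072
tray 93 [394.3 194.3] ctr [ 0.4799 -0.352 ] corners [[0.5061, -0.2963], [0.5393, -0.332], [0.4533, -0.4077], [0.4209, -0.3721]] sides 0.0487 0.1146
pink 853 [368.2 271.9] ctr [ 0.2528 -0.2586] corners [[0.2746, -0.1665], [0.3334, -0.3124], [0.2301, -0.3498], [0.1731, -0.2057]] sides 0.1573 0.1099
dish [242.4 220.7] 617 [0.408 0.104 0.046]
agar [305.5 221.3] 599 [ 0.406 -0.084  0.015]
marker [387.4 129.6] 117 [ 0.689 -0.353  0.01 ]
bottle [176.5 113.4] 79 [0.708 0.285 0.14 ]
```

View pics/crop1.png

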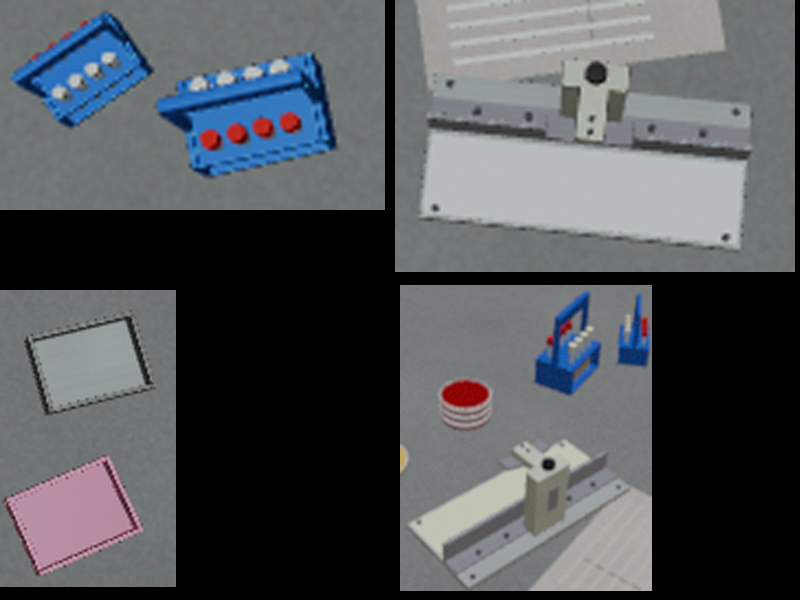

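Confirmed: the larger rack has a measured cap pitch of 22.0 mm against about 16.6 mm for the small one, and the tray with dark walls and a metal floor is the grey one. Next I measure the press edge and the tray, and work out the approach.

```bash
cat >> h.py <<'E'
def Rm(s):
    from scipy.spatial.transform import Rotation as R
    return R.from_euler("xyz",s["eef_rot"],degrees=True).as_matrix()
def plan(s,target,yaw=None):
    """tool-axis shift (mm) to world TCP target; twist (deg) so that tool y has world azimuth yaw"""
    R=Rm(s); d=R.T@(np.asarray(target)-s["tcp_pos"])*1e3
    az=np.degrees(np.arctan2(R[1,1],R[0,1])); tw=None if yaw is None else -((yaw-az+180)%360-180)
    return "dp",d.round(1),"toolY az",az.round(2),"twist",tw
E
python3 - <<'E'
import numpy as np,cv2
from h import *
from plant import r
c=np.load("top0.npz"); f=c["frame"]; g=cv2.cvtColor(f,cv2.COLOR_RGB2GRAY).astype(float)
print("bg",g[185,270],"deck",g[158,270],"trayfloor",g[204,376], "wall row",g[195:225,376].astype(int))
def edge(pts):  # fit line to world points
    p=np.array(pts,np.float32); vx,vy,x,y=cv2.fitLine(p,cv2.DIST_HUBER,0,.01,.01).ravel(); return np.array([x,y]),np.array([vx,vy])
def sub(prof,lo,sign):
    d=np.diff(cv2.GaussianBlur(prof.reshape(-1,1),(1,5),0).ravel())*sign; i=int(np.argmax(d)); 
    if 0<i<len(d)-1:
        a,b,e=d[i-1:i+2]; i=i+(a-e)/(2*(a-2*b+e)+1e-9)
    return lo+i+.5
fr=[ray(c,(u,sub(g[160:185,u],160,-1)),.01)[:2] for u in range(230,318,2)]
L=[ray(c,(sub(g[v,215:235],215,1),v),.01)[:2] for v in range(145,165)]
Rr=[ray(c,(sub(g[v,315:335],315,-1),v),.01)[:2] for v in range(152,173)]
(p,d)=edge(fr); 
if d[1]<0:d=-d
yaw=np.degrees(np.arctan2(d[1],d[0]))-90
n=np.array([d[1],-d[0]]) # press +x
yl=np.median([(np.array(q)-p)@d for q in L]);yr=np.median([(np.array(q)-p)@d for q in Rr])
o=p+d*(yl+yr)/2+n*.05
print("press yaw",yaw,"origin",o.round(4),"len",(yl-yr).round(4),"shoe/knob px pred",proj(c,[*(o+n*.072),.127]).round(1),[proj(c,[*(o+n*x+d*y),.01]).round(1).tolist() for x,y in((-.05,.155),(-.05,-.155))])
m=np.zeros(g.shape,bool); m[175:235,340:412]=1
b=max(blobs((g>g[204,376]-12)&m),key=lambda t:t[1]); rc=rect(b[2]); q=[ray(c,x,.006)[:2] for x in cv2.boxPoints(rc)]
print("tray floor",b[1],np.mean(q,0).round(4),np.round(q,3).tolist())
s=r.get_state(); print(plan(s,[.455,.325,.30],-169)); print(plan(s,[.455,.325,.30],11))
E
```

```text
bg 114.0 deck 186.0 trayfloor 155.0 wall row [154 156 156 154 155 155 155 156 155 155 158 156 154 155 154 153 153 151
 152 155 153 153 152 152 128 121  39 112 116 115]
press yaw -7.118065 origin [0.6116 0.0048] len 0.3072 shoe/knob px pred [277.5 121.2] [[222.0, 166.7], [322.5, 176.7]]
tray floor 1270 [ 0.4587 -0.2992] [[0.489, -0.227], [0.519, -0.356], [0.428, -0.371], [0.399, -0.243]]
('dp', array([ -56.9,  219.2, -324.3]), 'toolY az', np.float64(-109.01), 'twist', np.float64(59.985648843917645))
('dp', array([ -56.9,  219.2, -324.3]), 'toolY az', np.float64(-109.01), 'twist', np.float64(-120.01435115608234))
```

```bash
python3 -m jog '{"fingers":[1,1,1,1,1],"dp":[[-40,25,-40],[-50,55,-80],[-55,80,-118],[-57,105,-156],[-57,130,-195]],"twist":[8,16,24,32,40]}'
python3 - <<'E'
from h import *; from plant import r
s=r.get_state(); print(s["joints"].round(1),plan(s,[.455,.325,.30],-169))
E
```

```text
time_s: 0.6
tcp_pos: [0.3625, 0.4497, 0.3004]
eef_rot: [140.3, 90.0, -99.1]
contact_force: [0.0, 0.5, -0.5]
gripper_width: 0.0875
[ 70.5   9.6  -6.8   0.  -73.7 -39.8] ('dp', array([   0.5,  -15.9, -154.5]), 'toolY az', np.float64(-149.32), 'twist', np.float64(19.68226097246975))
```

```bash
python3 -m jog '{"fingers":[1,1,1,1,1],"dp":[[0,-4,-40],[0,-8,-80],[0,-12,-118],[0,-16,-154],[0,-16,-154]],"twist":[6,12,18,20,20]}'
python3 - <<'E'
from h import *; from plant import r
s=r.get_state(); c=r.capture("wrist"); np.savez("w1.npz",**c); cv2.imwrite("pics/w1.png",c["frame"][:,:,::-1]); print(s["joints"].round(1),c["intrinsics"][0,0],c["pose"].round(3).tolist(),plan(s,[.455,.325,.30],-169))
E
```

```text
time_s: 1.1
tcp_pos: [0.4564, 0.3224, 0.3004]
eef_rot: [155.7, 89.9, -103.9]
contact_force: [0.1, 0.3, 0.0]
gripper_width: 0.0875
[ 55.3   7.8  -9.    0.  -73.3 -44.9] 324.3721941798543 [[-0.983, -0.174, -0.052, 0.47], [-0.181, 0.944, 0.275, 0.248], [0.001, 0.28, -0.96, 0.441], [0.0, 0.0, 0.0, 1.0]] ('dp', array([0.4, 0.9, 2.9]), 'toolY az', np.float64(-169.58), 'twist', np.float64(-0.5846635906907522))
```

View pics/w1.png

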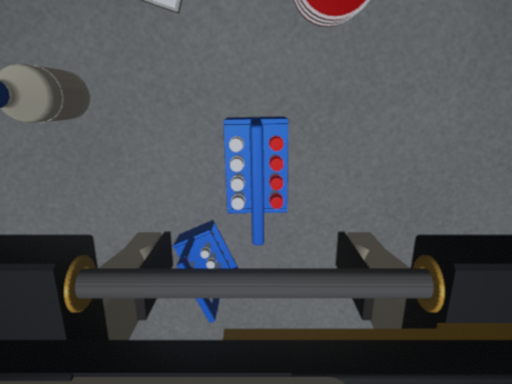

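The wrist view shows the rack's handle running down from (257,120) to (258,243), parallel to the tool. White caps are at about (237,172) and red at about (277,172), lying centrally between the fingers. I'll refine from this image.

```bash
python3 - <<'E'
from h import *; from plant import r
c=np.load("w1.npz"); f=c["frame"]; H,S,V=cv2.split(cv2.cvtColor(f,cv2.COLOR_RGB2HSV))
box=np.zeros(H.shape,bool); box[125:215,222:290]=1
R=[];W=[]
for l,m in((R,((H<8)|(H>172))&(S>130)),(W,(S<60)&(V>120))):
    for ce,a,_ in blobs(m&box,60): l.append(ray(c,ce,.091)[:2]); print(ce.round(1),a,l[-1].round(4))
R=np.array(R);W=np.array(W); ctr=(R.mean(0)+W.mean(0))/2; dx=W.mean(0)-R.mean(0)
dy=sum((x[-1]-x[0]) for x in(R,W)); dy*=np.sign(dy[1]); print("ctr",ctr.round(4),"sep",np.linalg.norm(dx).round(4),"yaw",np.degrees(np.arctan2(dx[1],dx[0])),np.degrees(np.arctan2(dy[1],dy[0]))-90)
yaw=np.degrees(np.arctan2(dy[1],dy[0]))-90
s=r.get_state(); print(plan(s,[*ctr,.145],yaw-180))
E
```

```text
[276. 143.] 138 [0.4385 0.2874]
[275.9 162.7] 137 [0.4343 0.3084]
[275.8 182. ] 139 [0.4301 0.3297]
[275.9 200.4] 138 [0.4256 0.3507]
[235.7 144. ] 159 [0.4809 0.2963]
[236.5 163.8] 156 [0.4764 0.3174]
[237.  183.7] 146 [0.4722 0.3394]
[237.7 202.8] 123 [0.4677 0.3614]
ctr [0.4532 0.3238] sep 0.0433 yaw 12.80235685987195 11.472542589594795
('dp', array([155.3,   2.4,   0.7]), 'toolY az', np.float64(-169.5), 'twist', np.float64(-0.9733279583339254))
```

```bash
python3 -m jog '{"fingers":[1,1,1,1,1],"dp":[[40,2.4,0.7],[80,2.4,0.7],[120,2.4,0.7],[150,2.4,0.7],[159,2.4,0.7]],"twist":[-1,-1,-1,-1,-1]}'
python3 -m jog '{"fingers":[0.5,0,0,0,0],"dp":[[0,0,0],[0,0,0],[0,0,0],[0,0,0],[0,0,0]],"twist":[0,0,0,0,0]}' 50
python3 -m jog '{"fingers":[0,0,0,0,0],"dp":[[0,0,0],[0,0,0],[-3,0,0],[-10,0,0],[-20,0,0]],"twist":[0,0,0,0,0]}' 50
python3 - <<'E'
from h import *; from plant import r
s=r.get_state(); print(s["tcp_pos"].round(4),s["contact_force"].round(2),s["moment"].round(2),s["gripper_width"]); print(plan(s,[.455,.325,.30],-187.1))
E
```

```text
time_s: 1.65
tcp_pos: [0.4512, 0.3228, 0.1378]
eef_rot: [129.1, 89.6, -129.4]
contact_force: [-0.3, -0.5, 0.1]
gripper_width: 0.0878
time_s: 2.15
tcp_pos: [0.4516, 0.3232, 0.1388]
eef_rot: [128.6, 89.7, -129.9]
contact_force: [0.2, -0.4, 0.2]
gripper_width: 0.0531
time_s: 2.65
tcp_pos: [0.4516, 0.3231, 0.1592]
eef_rot: [129.5, 89.7, -128.9]
contact_force: [1.2, 0.9, 0.4]
gripper_width: 0.0133
[0.4516 0.3231 0.1592] [1.23 0.92 0.39] [ 0.18 -0.35 -0.01] 0.013307969991297675
('dp', array([-140.8,   -3.1,    0.6]), 'toolY az', np.float64(-168.47), 'twist', np.float64(18.63300099878083))
```

The fingers closed slower than I assumed, so the lift began too early. I'll re-grip lower.

```bash
python3 -m jog '{"fingers":[0.35,0.35,0.35,0.35,0.35],"dp":[[0,0,0],[0,0,0],[0,0,0],[8,0,0],[20,0,0]],"twist":[0,0,0,0,0]}' 50
python3 -m jog '{"fingers":[0,0,0,0,0],"dp":[[0,0,0],[0,0,0],[0,0,0],[0,0,0],[0,0,0]],"twist":[0,0,0,0,0]}' 50
python3 - <<'E'
from h import *; from plant import r
s=r.get_state(); print(s["tcp_pos"].round(4),s["contact_force"].round(2),s["moment"].round(2),s["gripper_width"])
E
```

```text
time_s: 3.15
tcp_pos: [0.4516, 0.3232, 0.1387]
eef_rot: [128.4, 89.7, -130.1]
contact_force: [-0.3, -0.9, 0.2]
gripper_width: 0.0306
time_s: 3.65
tcp_pos: [0.4512, 0.3229, 0.1384]
eef_rot: [125.3, 89.7, -133.2]
contact_force: [0.8, -0.3, -4.8]
gripper_width: 0.0114
[0.4512 0.3229 0.1384] [ 0.75 -0.33 -4.76] [ 0.1  -0.07  0.01] 0.011442422434907729
```

```bash
python3 -m jog '{"fingers":[0,0,0,0,0],"dp":[[-10,0,0],[-30,0,0],[-55,0,0],[-80,0,0],[-80,0,0]],"twist":[0,0,0,0,0]}' 50
python3 - <<'E'
from h import *; from plant import r
s=r.get_state(); print(s["tcp_pos"].round(4),s["contact_force"].round(2),s["moment"].round(2),s["gripper_width"]); print(plan(s,[.6137,.1023,.22],-187.1))
E
```

```text
time_s: 4.15
tcp_pos: [0.453, 0.3247, 0.2227]
eef_rot: [-62.4, 89.9, 39.1]
contact_force: [1.9, 1.1, -4.3]
gripper_width: 0.0116
[0.453  0.3247 0.2227] [ 1.94  1.12 -4.32] [ 0.32 -0.34  0.03] 0.011616060077176821
('dp', array([   2.7, -112.9, -250.1]), 'toolY az', np.float64(-168.45), 'twist', np.float64(18.65101976354697))
```

```bash
python3 -m jog '{"fingers":[0,0,0,0,0],"dp":[[0,-10,-22],[0,-28,-62],[0,-46,-102],[0,-64,-142],[0,-82,-182]],"twist":[3,7,11,15,18.6]}' 50
python3 - <<'E'
from h import *; from plant import r
s=r.get_state(); print(s["tcp_pos"].round(4),s["contact_force"].round(2),s["gripper_width"]); print(plan(s,[.6137,.1023,.22],-187.1))
E
```

```text
time_s: 4.65
tcp_pos: [0.5701, 0.1613, 0.222]
eef_rot: [30.4, 90.0, 113.2]
contact_force: [1.1, 0.9, -4.3]
gripper_width: 0.0118
[0.5701 0.1613 0.222 ] [ 1.08  0.85 -4.34] 0.0117628179490676
('dp', array([  2. , -50.7, -53. ]), 'toolY az', np.float64(172.81), 'twist', np.float64(-0.09050576389267917))
```

```bash
python3 -m jog '{"fingers":[0,0,0,0,0],"dp":[[2,-16,-17],[2,-32,-34],[2,-46,-48],[2,-50.7,-53],[2,-50.7,-53]],"twist":[0,0,0,0,0]}' 50
python3 - <<'E'
from h import *; from plant import r
s=r.get_state(); print(s["tcp_pos"].round(4),s["contact_force"].round(2),s["moment"].round(2)); print(plan(s,[.6137,.1023,.22],-187.1))
c=r.capture("wrist"); d=r.capture("scene"); np.savez("w2.npz",**c)
a=d["frame"][160:330,190:370]; a=cv2.resize(a,None,fx=1.6,fy=1.6,interpolation=cv2.INTER_CUBIC)
t=np.zeros((384,800,3),np.uint8); t[:,:512]=c["frame"]; t[:a.shape[0],512:512+a.shape[1]]=a; cv2.imwrite("pics/w2.png",t[:,:,::-1])
E
```

```text
time_s: 5.15
tcp_pos: [0.6136, 0.1016, 0.219]
eef_rot: [87.3, 89.9, 170.0]
contact_force: [-0.6, 0.5, -4.3]
gripper_width: 0.0115
[0.6136 0.1016 0.219 ] [-0.57  0.47 -4.3 ] [ 0.22 -0.11  0.04]
('dp', array([-1. ,  0. ,  0.7]), 'toolY az', np.float64(172.72), 'twist', np.float64(-0.18057990462375528))
```

View pics/w2.png

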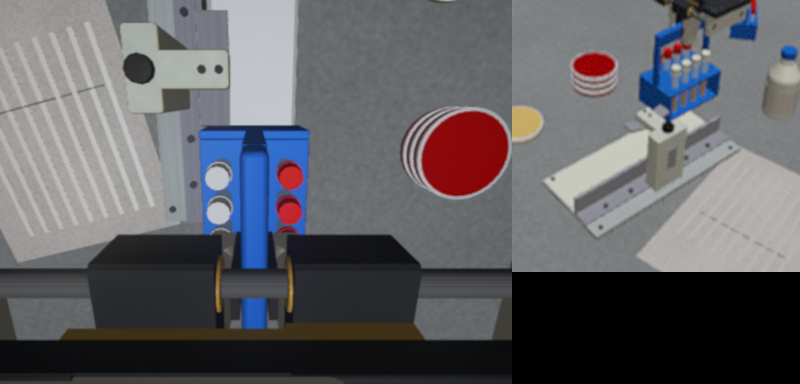

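The rack hangs straight over the track with white caps towards the fence. The knob is at (138,68) and the deck's front edge at about column 297. I'll check the press line and the rack's alignment from this view.

```bash
python3 - <<'E'
from h import *; from plant import r
c=np.load("w2.npz"); f=c["frame"]; g=cv2.cvtColor(f,cv2.COLOR_RGB2GRAY).astype(float)
H,S,V=cv2.split(cv2.cvtColor(f,cv2.COLOR_RGB2HSV))
def tr(v,a,b,sign):
    d=np.diff(cv2.GaussianBlur(g[v:v+1,a:b],(5,1),0).ravel())*sign; return a+int(np.argmax(d))+.5
o=np.array([.6116,.0048]);y=np.radians(-7.12);n=np.array([np.cos(y),np.sin(y)]);d=np.array([-n[1],n[0]])
def fit(P):
    P=np.array(P); l=(P-o)@d; x=(P-o)@n; k=np.polyfit(l,x,1); return "x at y=0.05:",np.polyval(k,.05).round(4),"slope deg",np.degrees(k[0]).round(2)
print("front edge (exp -.05)",fit([ray(c,(tr(v,280,315,-1)+.5,v),.01)[:2] for v in range(5,115,3)]))
print("fence top edge (exp .0385)",fit([ray(c,(tr(v,215,245,1)+.5,v),.045)[:2] for v in list(range(16,45,3))+list(range(92,118,3))]))
m=np.zeros(g.shape,bool);m[45:95,110:165]=1
for ce,a,_ in blobs((V<50)&m,200): p=ray(c,ce,.125)[:2]-o; print("knob",ce,a,"press frame",(p@n).round(4),(p@d).round(4))
s=r.get_state(); t=s["tcp_pos"][:2]-o; print("tcp in press",(t@n).round(4),(t@d).round(4))
uz=s["tcp_pos"][2]-.138
m=np.zeros(g.shape,bool);m[155:226,195:310]=1; C={}
for k,mm in(("W",(S<60)&(V>120)),("R",((H<8)|(H>172))&(S>130))):
    C[k]=[ray(c,ce,uz+.091)[:2]-o for ce,a,_ in blobs(mm&m,250)]; print(k,[(round(p@n,4),round(p@d,4)) for p in C[k]])
# rack long edges at plate height? front corners of end wall
E
```

```text
front edge (exp -.05) ('x at y=0.05:', np.float64(-0.0545), 'slope deg', np.float64(-1.36))
fence top edge (exp .0385) ('x at y=0.05:', np.float64(0.0117), 'slope deg', np.float64(-0.04))
knob [136.95098039  65.28921569] 408 press frame 0.0685 -0.0018
tcp in press -0.0106 0.0972
W [(np.float64(0.0235), np.float64(0.0736)), (np.float64(0.0111), np.float64(0.064)), (np.float64(0.0113), np.float64(0.0858))]
R [(np.float64(-0.0314), np.float64(0.0635)), (np.float64(-0.0317), np.float64(0.0856))]
```

Rack and track agree to within about 3 mm and 0.7°, leaving about 6 mm clearance to the fence. Lowering onto the deck.

```bash
python3 -m jog '{"fingers":[0,0,0,0,0],"dp":[[18,0,0],[40,0,0],[56,0,0],[64,0,0],[66,0,0]],"twist":[0,0,0,0,0]}' 50
python3 -m jog '{"fingers":[0,0,0,0,0],"dp":[[2,0,0],[4,0,0],[5,0,0],[5,0,0],[5,0,0]],"twist":[0,0,0,0,0]}' 50
python3 - <<'E'
from h import *; from plant import r
s=r.get_state(); print(s["tcp_pos"].round(4),s["contact_force"].round(2),s["moment"].round(2),plan(s,s["tcp_pos"],172.9))
E
```

```text
time_s: 5.75
tcp_pos: [0.6123, 0.1031, 0.1527]
eef_rot: [100.3, 89.8, -176.8]
contact_force: [0.1, -0.0, -3.9]
gripper_width: 0.0116
time_s: 6.25
tcp_pos: [0.6128, 0.1033, 0.1486]
eef_rot: [79.8, 89.9, 162.6]
contact_force: [-0.6, 0.6, 0.0]
gripper_width: 0.0116
[0.6128 0.1033 0.1486] [-0.57  0.58  0.02] [ 0.39  0.2  -0.07] ('dp', array([0., 0., 0.]), 'toolY az', np.float64(172.86), 'twist', np.float64(-0.04455908249056506))
```

```bash
python3 -m jog '{"fingers":[0,0,0,0,0],"dp":[[1,-1.5,0],[1,-3,0],[1,-4.5,0],[1,-6,0],[1,-6,0]],"twist":[0,0,0,0,0]}' 50
python3 -m jog '{"fingers":[0,0,0,0,0],"dp":[[0,-1,0],[0,-2,0],[0,-3,0],[0,-3,0],[0,-3,0]],"twist":[0,0,0,0,0]}' 50
```

```text
time_s: 6.75
tcp_pos: [0.6194, 0.1025, 0.1483]
eef_rot: [10.3, 90.0, 93.2]
contact_force: [-1.5, -0.1, 5.3]
gripper_width: 0.0116
time_s: 7.25
tcp_pos: [0.6216, 0.1021, 0.1486]
eef_rot: [93.3, 89.9, 176.1]
contact_force: [-6.0, 1.6, 7.1]
gripper_width: 0.0115
```

```bash
python3 -m jog '{"fingers":[0,0,0,0,0],"dp":[[0,0,-6],[0,0,-14],[0,0,-22],[0,0,-28],[0,0,-30]],"twist":[0,0,0,0,0]}' 50
python3 - <<'E'
from h import *; from plant import r
s=r.get_state(); o=np.array([.6116,.0048]);y=np.radians(-7.12);n=np.array([np.cos(y),np.sin(y)]);d=np.array([-n[1],n[0]])
t=s["tcp_pos"][:2]-o; F=s["contact_force"]; print((t@n).round(4),(t@d).round(4),"Fpress",(F[:2]@n).round(1),(F[:2]@d).round(1),F[2].round(1),s["moment"].round(2),plan(s,s["tcp_pos"],172.88))
E
```

```text
time_s: 7.75
tcp_pos: [0.6178, 0.073, 0.149]
eef_rot: [38.6, 89.9, 121.4]
contact_force: [-4.4, 6.9, 6.2]
gripper_width: 0.0114
-0.0023 0.0685 Fpress -5.2 6.3 6.2 [ 2.78  1.97 -0.06] ('dp', array([0., 0., 0.]), 'toolY az', np.float64(172.85), 'twist', np.float64(-0.027608016188537476))
```

```bash
python3 -m jog '{"fingers":[0,0,0,0,0],"dp":[[0.5,0,-8],[0.5,0,-18],[0.5,0,-28],[0.5,0,-38],[0.5,0,-45]],"twist":[0,0,0,0,0]}' 55
cat > p.py <<'E'
from h import *; from plant import r
s=r.get_state(); o=np.array([.6116,.0048]);y=np.radians(-7.12);n=np.array([np.cos(y),np.sin(y)]);d=np.array([-n[1],n[0]])
t=s["tcp_pos"][:2]-o; F=s["contact_force"]; print("press xy",(t@n).round(4),(t@d).round(4),"z",s["tcp_pos"][2].round(4),"Fpress",(F[:2]@n).round(1),(F[:2]@d).round(1),F[2].round(1),s["moment"].round(2),"twist",plan(s,s["tcp_pos"],172.88)[-1],s["joints"].round(0))
E
python3 p.py
```

```text
time_s: 8.25
tcp_pos: [0.6153, 0.0361, 0.1536]
eef_rot: [-28.1, 89.1, 54.9]
contact_force: [-13.7, 44.8, 37.1]
gripper_width: 0.012
press xy -0.0002 0.0315 z 0.1536 Fpress -19.1 42.7 37.1 [17.52  5.39  0.11] twist 0.0847998527647178 [ 21.  19. -14.  -1. -56. -28.]
```

The drag is high: 43 N along the track, with the tool lifted about 4 mm. I'll look before going on.

```bash
python3 - <<'E'
from h import *; from plant import r
c=r.capture("wrist"); d=r.capture("scene"); np.savez("w3.npz",**c)
a=cv2.resize(d["frame"][180:310,210:340],None,fx=2.9,fy=2.9,interpolation=cv2.INTER_CUBIC)[:384,:377]
t=np.zeros((384,800,3),np.uint8); t[:,:420]=c["frame"][:,60:480]; t[:a.shape[0],423:423+a.shape[1]]=a; cv2.imwrite("pics/w3.png",t[:,:,::-1])
E
```

```text
(no output)
```

View pics/w3.png

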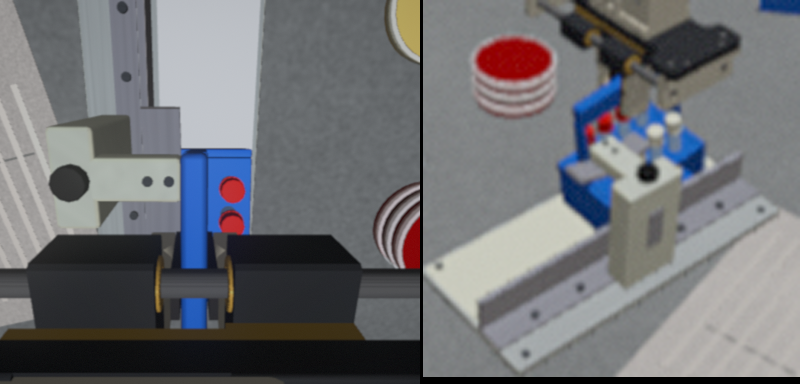

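Shoe drag pulls the rack nose-down, because I am pulling at handle height with little hold-down force. I'll back off, set it flat again, and press down more firmly while sliding slower.

```bash
python3 -m jog '{"fingers":[0,0,0,0,0],"dp":[[0,1,6],[1,1,14],[2,1,22],[4,1,26],[5,1,28]],"twist":[0,0,0,0,0]}' 60
python3 p.py
python3 -m jog '{"fingers":[0,0,0,0,0],"dp":[[0,0,0],[0,0,0],[0,0,0],[0,0,0],[0,0,0]],"twist":[0,0,0,0,0]}' 60
python3 p.py
```

```text
time_s: 8.85
tcp_pos: [0.6167, 0.063, 0.1492]
eef_rot: [-24.7, 89.3, 58.3]
contact_force: [-10.7, -2.3, 9.9]
gripper_width: 0.0117
press xy -0.0022 0.0583 z 0.1492 Fpress -10.3 -3.6 9.9 [-1.07  3.9  -0.11] twist 0.09970046880306427 [ 24.  19. -14.  -0. -56. -30.]
time_s: 9.35
tcp_pos: [0.6164, 0.0625, 0.1494]
eef_rot: [-22.8, 89.4, 60.1]
contact_force: [-4.9, 0.1, 4.8]
gripper_width: 0.0117
press xy -0.0024 0.0578 z 0.1494 Fpress -4.9 -0.6 4.8 [-0.19  2.42 -0.07] twist 0.08305417364979917 [ 24.  19. -14.  -0. -56. -30.]
```

```bash
python3 -m jog '{"fingers":[0,0,0,0,0],"dp":[[2,0,0],[4,0,0],[5,0,0],[5,0,0],[5,0,0]],"twist":[0,0,0,0,0]}' 60
python3 p.py
python3 -m jog '{"fingers":[0,0,0,0,0],"dp":[[4,0,-3],[4,0,-7],[4,0,-11],[4,0,-15],[4,0,-18]],"twist":[0,0,0,0,0]}' 60
python3 p.py; python3 -c "
from h import *; from plant import r
print(Rm(r.get_state())[:,0])"
```

```text
time_s: 9.85
tcp_pos: [0.6171, 0.0632, 0.149]
eef_rot: [-34.0, 89.2, 49.1]
contact_force: [-16.3, 5.4, 32.2]
gripper_width: 0.0117
press xy -0.0018 0.0586 z 0.149 Fpress -16.9 3.3 32.2 [ 1.84  6.73 -0.04] twist 0.1657365852781254 [ 24.  19. -14.  -0. -56. -30.]
time_s: 10.35
tcp_pos: [0.6184, 0.0502, 0.152]
eef_rot: [-42.3, 88.5, 40.9]
contact_force: [-18.5, 23.3, 45.6]
gripper_width: 0.0121
press xy 0.0011 0.0459 z 0.152 Fpress -21.3 20.9 45.6 [9.41 7.59 0.12] twist 0.2995535813429342 [ 22.  19. -14.  -1. -55. -29.]
[ 0.01983377  0.01719271 -0.99965546]
```

The tool has tilted about 1.5°, which raises the fence-side row, and the shoe leaves only about 0.5 mm of slack. I'll back off and release so the rack settles flat. Then I'll re-grip near the trailing end of the bar with a lighter grip and gentle hold-down.

```bash
python3 -m jog '{"fingers":[0,0,0,0,0],"dp":[[-1,2,8],[-1,2,20],[-1,3,32],[-1,3,42],[-1,3,46]],"twist":[0,0,0,0,0]}' 60
python3 p.py
python3 -m jog '{"fingers":[0.3,0.3,0.3,0.3,0.3],"dp":[[0,0,0],[0,0,0],[0,0,0],[0,0,0],[0,0,0]],"twist":[0,0,0,0,0]}' 30
python3 p.py; python3 -c "
from h import *; from plant import r
print(Rm(r.get_state())[:,0])
c=r.capture('wrist'); d=r.capture('scene'); np.savez('w4.npz',**c)
a=cv2.resize(d['frame'][160:290,230:360],None,fx=2.9,fy=2.9,interpolation=cv2.INTER_CUBIC)[:384,:377]
t=np.zeros((384,800,3),np.uint8); t[:,:420]=c['frame'][:,60:480]; t[:a.shape[0],423:423+a.shape[1]]=a; cv2.imwrite('pics/w4.png',t[:,:,::-1])"
```

```text
time_s: 10.85
tcp_pos: [0.6204, 0.0967, 0.153]
eef_rot: [-40.8, 88.6, 42.4]
contact_force: [-3.4, -1.2, -4.6]
gripper_width: 0.0116
press xy -0.0027 0.0923 z 0.153 Fpress -3.2 -1.6 -4.6 [-0.89  1.77  0.06] twist 0.3193135081388334 [ 26.  20. -13.  -0. -56. -33.]
time_s: 11.35
tcp_pos: [0.6209, 0.0966, 0.1534]
eef_rot: [-42.0, 88.5, 41.2]
contact_force: [-0.2, -0.1, -0.3]
gripper_width: 0.0263
press xy -0.0022 0.0922 z 0.1534 Fpress -0.2 -0.2 -0.3 [0.03 0.04 0.08] twist 0.3031781659328203 [ 26.  19. -13.  -0. -56. -33.]
[ 0.01924875  0.01684604 -0.99967279]
```

View pics/w4.png

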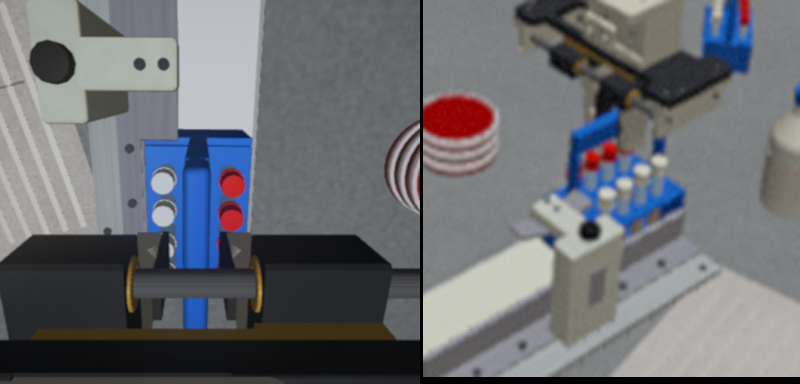

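The rack now sits free on the deck, with white caps to the fence and clear of the shoe: caps at (163,182) and (163,213), shoe end at about row 85. The tool's 1.5° tilt stays, so I'll use a light grip on the upper part of the bar near its trailing end, letting the rack lie flat by itself.

```bash
python3 -m jog '{"fingers":[0.3,0.3,0.3,0.3,0.3],"dp":[[-7,0,8],[-7,0,25],[-7,0,40],[-7,0,45],[-7,0,45]],"twist":[0,0,0,0,0]}' 15
python3 -m jog '{"fingers":[0,0,0,0,0],"dp":[[0,0,0],[0,0,0],[0,0,0],[0,0,0],[0,0,0]],"twist":[0,0,0,0,0]}' 15
python3 p.py
python3 -m jog '{"fingers":[0,0,0,0,0],"dp":[[1,0,-4],[1,0,-14],[1,0,-24],[1,0,-32],[1,0,-35]],"twist":[0,0,0,0,0]}' 15
python3 p.py
```

```text
time_s: 11.95
tcp_pos: [0.6258, 0.1426, 0.1607]
eef_rot: [-41.2, 88.6, 42.1]
contact_force: [0.1, 0.1, -0.3]
gripper_width: 0.0265
time_s: 12.45
tcp_pos: [0.6256, 0.1424, 0.1606]
eef_rot: [-40.4, 88.6, 42.9]
contact_force: [-0.0, 0.0, -0.9]
gripper_width: 0.0119
press xy -0.0032 0.1382 z 0.1606 Fpress -0.0 0.0 -0.9 [0.26 0.25 0.  ] twist 0.37759374028695447 [ 30.  20. -11.  -0. -57. -37.]
time_s: 12.95
tcp_pos: [0.6219, 0.1084, 0.1606]
eef_rot: [-40.2, 88.4, 43.1]
contact_force: [-4.4, 7.1, 9.5]
gripper_width: 0.0122
press xy -0.0026 0.104 z 0.1606 Fpress -5.2 6.5 9.5 [2.96 1.94 0.02] twist 0.3830385174667015 [ 27.  19. -12.  -1. -57. -34.]
```

```bash
python3 -m jog '{"fingers":[0,0,0,0,0],"dp":[[0.5,0.3,-4],[0.5,0.3,-9],[0.5,0.3,-14],[0.5,0.3,-18],[0.5,0.3,-20]],"twist":[0,0,0,0,0]}' 18
python3 p.py
```

```text
time_s: 13.45
tcp_pos: [0.6193, 0.089, 0.1606]
eef_rot: [-39.6, 88.3, 43.6]
contact_force: [-4.6, 7.7, 6.8]
gripper_width: 0.012
press xy -0.0028 0.0845 z 0.1606 Fpress -5.5 7.0 6.8 [2.61 1.85 0.01] twist 0.3870583447081515 [ 26.  19. -13.  -1. -56. -32.]
```

```bash
python3 -m jog '{"fingers":[0,0,0,0,0],"dp":[[0.5,0.3,-4],[0.5,0.3,-11],[0.5,0.3,-18],[0.5,0.3,-24],[0.5,0.3,-26]],"twist":[0,0,0,0,0]}' 18
python3 p.py; python3 - <<'E'
from h import *; from plant import r
c=r.capture('wrist'); d=r.capture('scene'); np.savez('w5.npz',**c)
a=cv2.resize(d['frame'][180:310,210:340],None,fx=2.9,fy=2.9,interpolation=cv2.INTER_CUBIC)[:384,:377]
t=np.zeros((384,800,3),np.uint8); t[:,:420]=c['frame'][:,60:480]; t[:a.shape[0],423:423+a.shape[1]]=a; cv2.imwrite('pics/w5.png',t[:,:,::-1])
E
```

```text
time_s: 13.95
tcp_pos: [0.6164, 0.0647, 0.1609]
eef_rot: [-38.5, 88.1, 44.8]
contact_force: [-5.8, 14.9, 11.5]
gripper_width: 0.0118
press xy -0.0026 0.06 z 0.1609 Fpress -7.6 14.1 11.5 [5.63 2.4  0.09] twist 0.3861586350831203 [ 24.  18. -14.  -1. -56. -30.]
```

View pics/w5.png

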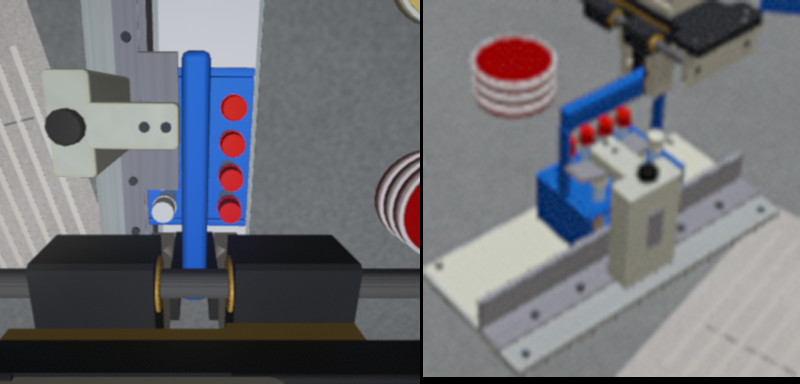

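The rack slides flat now: the bar is level, red caps are still up at column 232, a pressed white cap shows left of the column in the scene view, and the last white cap is at (163,208). Continuing.

```bash
python3 -m jog '{"fingers":[0,0,0,0,0],"dp":[[0.5,0.3,-5],[0.5,0.3,-12],[0.5,0.3,-19],[0.5,0.3,-25],[0.5,0.3,-27]],"twist":[0,0,0,0,0]}' 24
python3 p.py
python3 -m jog '{"fingers":[0,0,0,0,0],"dp":[[0.5,0.3,-5],[0.5,0.3,-12],[0.5,0.3,-19],[0.5,0.3,-25],[0.5,0.3,-27]],"twist":[0,0,0,0,0]}' 24
python3 p.py
```

```text
time_s: 14.55
tcp_pos: [0.6131, 0.0394, 0.1608]
eef_rot: [-37.4, 87.9, 45.9]
contact_force: [-4.9, 12.3, 10.0]
gripper_width: 0.0121
press xy -0.0028 0.0346 z 0.1608 Fpress -6.4 11.6 10.0 [4.71 2.46 0.1 ] twist 0.41235059398155727 [ 21.  18. -14.  -1. -56. -27.]
time_s: 15.05
tcp_pos: [0.6096, 0.0131, 0.1606]
eef_rot: [-36.9, 87.8, 46.4]
contact_force: [-5.0, 8.8, 9.8]
gripper_width: 0.0121
press xy -0.0031 0.008 z 0.1606 Fpress -6.1 8.1 9.8 [3.27 2.33 0.05] twist 0.42041772159726065 [ 19.  17. -15.  -1. -56. -25.]
```

```bash
python3 -m jog '{"fingers":[0,0,0,0,0],"dp":[[0.3,0.5,-6],[0.3,0.5,-14],[0.3,0.5,-22],[0.3,0.5,-29],[0.3,0.5,-31]],"twist":[0,0,0,0,0]}' 24
python3 -m jog '{"fingers":[0,0,0,0,0],"dp":[[0,0.5,-6],[0,0.5,-14],[0,0.5,-21],[0,0.5,-26],[0,0.5,-28]],"twist":[0,0,0,0,0]}' 24
python3 p.py
python3 -m jog '{"fingers":[0.3,0.3,0.3,0.3,0.3],"dp":[[0,0,0],[0,0,0],[0,0,0],[0,0,0],[0,0,0]],"twist":[0,0,0,0,0]}' 24
python3 p.py; python3 - <<'E'
from h import *; from plant import r
c=r.capture('wrist'); d=r.capture('scene'); np.savez('w6.npz',**c)
a=cv2.resize(d['frame'][190:320,190:320],None,fx=2.9,fy=2.9,interpolation=cv2.INTER_CUBIC)[:384,:377]
t=np.zeros((384,800,3),np.uint8); t[:,:420]=c['frame'][:,60:480]; t[:a.shape[0],423:423+a.shape[1]]=a; cv2.imwrite('pics/w6.png',t[:,:,::-1])
print(Rm(r.get_state())[:,0])
E
```

```text
time_s: 15.55
tcp_pos: [0.6055, -0.0178, 0.1606]
eef_rot: [-37.4, 87.8, 46.0]
contact_force: [-4.5, 8.2, 10.9]
gripper_width: 0.0119
time_s: 16.05
tcp_pos: [0.6019, -0.046, 0.1605]
eef_rot: [-37.8, 87.7, 45.5]
contact_force: [-4.2, 6.8, 11.1]
gripper_width: 0.0115
press xy -0.0033 -0.0516 z 0.1605 Fpress -5.1 6.2 11.1 [2.58 1.74 0.04] twist 0.40241286303105994 [ 13.  17. -16.  -1. -56. -19.]
time_s: 16.55
tcp_pos: [0.6018, -0.0461, 0.1603]
eef_rot: [-37.5, 87.7, 45.8]
contact_force: [-0.2, 0.2, 0.0]
gripper_width: 0.0266
press xy -0.0034 -0.0517 z 0.1603 Fpress -0.2 0.1 0.0 [ 0.01 -0.01  0.03] twist 0.39755997579240443 [ 13.  17. -16.  -1. -56. -19.]
[ 0.02763423  0.02821293 -0.99921989]
```

View pics/w6.png

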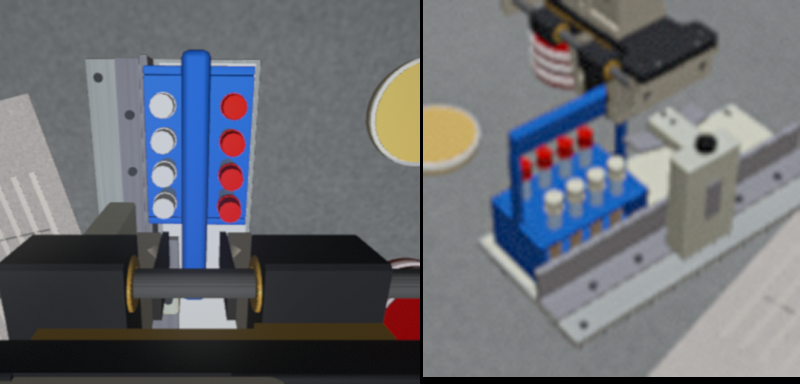

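All four white caps now sit visibly lower than the red ones. Rows are 105 to 206 for white and 106 to 208 for red in the wrist view, and the step shows in the scene view. The rack is flat at the -y end of the deck, clear of the shoe. I'll re-grip at the centre, lift and pull clear, ready to turn it.

```bash
python3 -m jog '{"fingers":[0.3,0.3,0.3,0.3,0.3],"dp":[[0,0.5,-10],[2,0.5,-25],[6,0.5,-40],[11,0.5,-45],[12,0.5,-45]],"twist":[0.4,0.4,0.4,0.4,0.4]}' 40
python3 -m jog '{"fingers":[0,0,0,0,0],"dp":[[0,0,0],[0,0,0],[0,0,0],[0,0,0],[0,0,0]],"twist":[0,0,0,0,0]}' 40
python3 p.py
python3 -m jog '{"fingers":[0,0,0,0,0],"dp":[[-3,1,0],[-10,4,0],[-25,8,0],[-45,14,0],[-70,22,0]],"twist":[0,0,0,0,0]}' 40
python3 p.py
```

```text
time_s: 17.15
tcp_pos: [0.5958, -0.0916, 0.1459]
eef_rot: [-35.7, 87.8, 47.1]
contact_force: [0.7, -0.4, 1.0]
gripper_width: 0.0265
time_s: 17.65
tcp_pos: [0.5954, -0.0914, 0.146]
eef_rot: [-35.1, 87.8, 47.7]
contact_force: [-1.9, 0.6, 1.6]
gripper_width: 0.0119
press xy -0.0041 -0.0975 z 0.146 Fpress -2.0 0.3 1.6 [0.05 1.07 0.01] twist -0.09121724374296036 [  9.  18. -16.  -2. -54. -15.]
time_s: 18.15
tcp_pos: [0.5707, -0.0907, 0.216]
eef_rot: [-33.0, 87.9, 49.8]
contact_force: [0.8, -1.2, -3.8]
gripper_width: 0.0118
press xy -0.0287 -0.0998 z 0.216 Fpress 0.9 -1.0 -3.8 [-0.8   0.01  0.01] twist -0.1007627126492423 [  9.  12. -14.  -2. -62. -16.]
```

```bash
python3 -m jog '{"fingers":[0,0,0,0,0],"dp":[[-5,10,0],[-10,20,0],[-15,30,0],[-15,40,0],[-15,40,0]],"twist":[-4,-12,-20,-28,-36]}' 40
python3 -m jog '{"fingers":[0,0,0,0,0],"dp":[[0,0,0],[0,0,0],[0,0,0],[0,0,0],[0,0,0]],"twist":[-8,-16,-24,-32,-40]}' 40
python3 -m jog '{"fingers":[0,0,0,0,0],"dp":[[0,0,0],[0,0,0],[0,0,0],[0,0,0],[0,0,0]],"twist":[-8,-16,-24,-32,-40]}' 40
python3 -m jog '{"fingers":[0,0,0,0,0],"dp":[[0,0,0],[0,0,0],[0,0,0],[0,0,0],[0,0,0]],"twist":[-8,-16,-24,-32,-40]}' 40
python3 - <<'E'
from h import *; from plant import r
s=r.get_state(); print(plan(s,[.5907,-.0903,.225],-7.12),s["joints"].round(0),s["tcp_pos"],Rm(s)[:,0],s["contact_force"])
E
```

```text
time_s: 18.65
tcp_pos: [0.5295, -0.0859, 0.2318]
eef_rot: [-70.5, 87.8, 48.7]
contact_force: [0.1, 0.6, -3.8]
gripper_width: 0.0115
time_s: 19.15
tcp_pos: [0.5293, -0.0859, 0.233]
eef_rot: [-112.0, 87.7, 47.4]
contact_force: [0.5, 0.5, -5.0]
gripper_width: 0.0115
time_s: 19.65
tcp_pos: [0.5291, -0.0859, 0.2343]
eef_rot: [-153.6, 87.7, 46.2]
contact_force: [-0.1, 0.5, -4.5]
gripper_width: 0.0118
time_s: 20.15
tcp_pos: [0.5289, -0.0858, 0.2356]
eef_rot: [165.1, 87.6, 45.2]
contact_force: [-0.5, -0.2, -4.9]
gripper_width: 0.0117
('dp', array([ 12.2,  55.6, -26.4]), 'toolY az', np.float64(-29.89), 'twist', np.float64(-22.767400497245433)) [ 11.   7. -18.  -2. -63. 140.] [ 0.52894669 -0.08583702  0.2355579 ] [ 0.02923068  0.02942993 -0.99913935] [-0.51968351 -0.23533922 -4.85993644]
```

```bash
python3 -m jog '{"fingers":[0,0,0,0,0],"dp":[[0,0,0],[0,0,0],[0,0,0],[0,0,0],[0,0,0]],"twist":[-8,-16,-22.8,-22.8,-22.8]}' 40
python3 - <<'E'
from h import *; from plant import r
s=r.get_state(); print(plan(s,[.5847,-.0896,.225],-7.12),s["joints"].round(0),s["tcp_pos"])
d=r.capture('scene');c=r.capture('wrist'); np.savez('w7.npz',**c)
a=cv2.resize(d['frame'][170:320,170:330],None,fx=2.4,fy=2.4,interpolation=cv2.INTER_CUBIC)[:384,:377]
t=np.zeros((384,800,3),np.uint8); t[:,:420]=c['frame'][:,60:480]; t[:a.shape[0],423:423+a.shape[1]]=a; cv2.imwrite('pics/w7.png',t[:,:,::-1])
E
```

```text
time_s: 20.65
tcp_pos: [0.5289, -0.0858, 0.2364]
eef_rot: [141.6, 87.6, 44.3]
contact_force: [-0.4, 0.1, -4.5]
gripper_width: 0.0114
('dp', array([13. , 55.5, -2.9]), 'toolY az', np.float64(-7.3), 'twist', np.float64(-0.1804799264970427)) [ 11.   7. -18.  -2. -63. 163.] [ 0.52891967 -0.08582205  0.2364069 ]
```

View pics/w7.png

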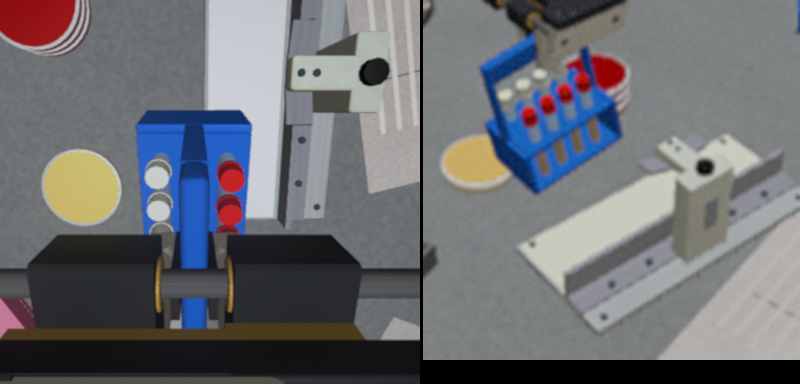

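The rack is turned end for end: red caps face the fence, white caps face the operator, and all are upright. Moving it over the deck and lowering.

```bash
python3 -m jog '{"fingers":[0,0,0,0,0],"dp":[[5,15,-1],[10,32,-2],[13,48,-3],[13,55.5,-3],[13,55.5,-3]],"twist":[0,0,0,0,0]}' 40
python3 p.py
python3 -m jog '{"fingers":[0,0,0,0,0],"dp":[[15,0,0],[36,-1,0],[54,-1.5,0],[64,-2,0],[69,-2,0]],"twist":[0,0,0,0,0]}' 40
python3 p.py
```

```text
time_s: 21.25
tcp_pos: [0.5828, -0.0896, 0.2224]
eef_rot: [150.2, 87.9, 52.8]
contact_force: [-7.1, 3.0, -5.0]
gripper_width: 0.0132
press xy -0.0169 -0.0972 z 0.2224 Fpress -7.4 2.1 -5.0 [0.58 3.56 0.67] twist 179.79627201784245 [  9.  13. -12.  -2. -63. 164.]
time_s: 21.75
tcp_pos: [0.5843, -0.0872, 0.1547]
eef_rot: [145.8, 87.8, 48.5]
contact_force: [-3.6, 5.8, 21.3]
gripper_width: 0.012
press xy -0.0157 -0.0947 z 0.1547 Fpress -4.3 5.3 21.3 [ 1.98  1.64 -0.05] twist 179.80605337287352 [ 10.  16. -17.  -2. -55. 164.]
```

```bash
python3 -m jog '{"fingers":[0.3,0.3,0.3,0.3,0.3],"dp":[[0,0,0],[0,0,0],[0,0,0],[0,0,0],[0,0,0]],"twist":[0,0,0,0,0]}' 20
python3 - <<'E'
from h import *; from plant import r
s=r.get_state(); print(s["tcp_pos"].round(4),s["gripper_width"])
o=np.array([.6116,.0048]);y=np.radians(-7.12);n=np.array([np.cos(y),np.sin(y)]);d=np.array([-n[1],n[0]])
c=r.capture('wrist'); f=c["frame"]; np.savez("w8.npz",**c); cv2.imwrite("pics/w8.png",f[:,:,::-1]); H,S,V=cv2.split(cv2.cvtColor(f,cv2.COLOR_RGB2HSV))
m=np.zeros(H.shape,bool);m[60:232,190:320]=1
for k,mm,z in(("W",(S<60)&(V>120),.094),("R",((H<8)|(H>172))&(S>130),.1)):
    for ce,a,_ in blobs(mm&m,120): p=ray(c,ce,z)[:2]-o; print(k,ce.round(0),a,(p@n).round(4),(p@d).round(4))
E
```

```text
time_s: 22.25
tcp_pos: [0.5844, -0.0872, 0.1549]
eef_rot: [145.3, 87.8, 48.0]
contact_force: [-0.2, 0.6, 0.1]
gripper_width: 0.0261
[ 0.5844 -0.0872  0.1549] 0.026142277785668768
W [260.  93.] 6026 -0.0102 -0.0123
W [307.  77.] 640 0.0179 -0.0033
W [316. 192.] 522 0.0267 -0.0741
W [220. 155.] 481 -0.0357 -0.0495
W [220. 188.] 469 -0.0361 -0.0712
W [220. 220.] 431 -0.0364 -0.093
R [289. 156.] 493 0.0072 -0.0498
R [288. 190.] 479 0.0071 -0.0715
R [287. 222.] 383 0.0069 -0.0925
```

The rack has settled flat: centre about (-14.5, -82) mm in the press frame, yaw within 0.3°, caps clear of the shoe. I'll re-grip near its trailing end and bring it to the fence.

```bash
python3 -m jog '{"fingers":[0.3,0.3,0.3,0.3,0.3],"dp":[[-6,1,6],[-6,1,18],[-6,1,28],[-6,1,32],[-6,1,32]],"twist":[0,0,0,0,0]}' 18
python3 -m jog '{"fingers":[0,0,0,0,0],"dp":[[0,0,0],[0,0,0],[0,0,0],[0,0,0],[0,0,0]],"twist":[0,0,0,0,0]}' 18
python3 p.py
python3 -m jog '{"fingers":[0,0,0,0,0],"dp":[[0.5,1.5,0],[0.5,4,0],[0.5,6.5,0],[0.5,9,0],[0.5,9.5,0]],"twist":[0,0,0,0,0]}' 18
python3 p.py
python3 -m jog '{"fingers":[0,0,0,0,0],"dp":[[0.3,1,0],[0.3,2,0],[0.3,3,0],[0.3,4,0],[0.3,4,0]],"twist":[0,0,0,0,0]}' 18
python3 p.py
```

```text
time_s: 22.8
tcp_pos: [0.5808, -0.1203, 0.1596]
eef_rot: [145.9, 87.8, 48.5]
contact_force: [-1.1, -0.5, -0.4]
gripper_width: 0.0261
time_s: 23.3
tcp_pos: [0.5808, -0.1201, 0.1596]
eef_rot: [146.1, 87.8, 48.8]
contact_force: [0.0, -0.3, 0.9]
gripper_width: 0.0119
press xy -0.0151 -0.1277 z 0.1596 Fpress 0.1 -0.3 0.9 [-0.1   0.28  0.04] twist 179.74009121509926 [  6.  16. -17.  -2. -56. 167.]
time_s: 23.8
tcp_pos: [0.5906, -0.1214, 0.1595]
eef_rot: [145.6, 87.8, 48.3]
contact_force: [-3.5, 0.6, 6.3]
gripper_width: 0.012
press xy -0.0052 -0.1278 z 0.1595 Fpress -3.5 0.2 6.3 [0.09 1.13 0.14] twist 179.74207243561932 [  6.  17. -15.  -2. -56. 168.]
time_s: 24.3
tcp_pos: [0.5934, -0.1219, 0.1597]
eef_rot: [148.3, 87.9, 51.0]
contact_force: [-8.0, 1.2, 11.1]
gripper_width: 0.0119
press xy -0.0024 -0.128 z 0.1597 Fpress -8.1 0.2 11.1 [0.66 3.16 0.17] twist 179.75232595898996 [  6.  17. -15.  -2. -56. 168.]
```

```bash
python3 -m jog '{"fingers":[0,0,0,0,0],"dp":[[0,-0.3,-4],[0,-0.3,-10],[0,-0.3,-16],[0,-0.3,-22],[0,-0.3,-24]],"twist":[0,0,0,0,0]}' 18
python3 p.py
python3 -m jog '{"fingers":[0,0,0,0,0],"dp":[[0.3,0,-4],[0.3,0,-10],[0.3,0,-16],[0.3,0,-21],[0.3,0,-23]],"twist":[0,0,0,0,0]}' 18
python3 p.py
```

```text
time_s: 24.8
tcp_pos: [0.5955, -0.0986, 0.1605]
eef_rot: [148.8, 88.0, 51.5]
contact_force: [-5.4, -6.8, 4.1]
gripper_width: 0.0122
press xy -0.0031 -0.1046 z 0.1605 Fpress -4.5 -7.5 4.1 [-3.28  1.97  0.13] twist 179.786063454682 [  8.  17. -15.  -2. -56. 165.]
time_s: 25.3
tcp_pos: [0.5979, -0.0766, 0.1607]
eef_rot: [148.9, 88.2, 51.6]
contact_force: [-4.4, -9.8, 2.8]
gripper_width: 0.0119
press xy -0.0035 -0.0825 z 0.1607 Fpress -3.1 -10.3 2.8 [-3.69  1.61  0.02] twist 179.80826066250938 [ 11.  17. -15.  -1. -56. 163.]
```

```bash
python3 -m jog '{"fingers":[0,0,0,0,0],"dp":[[1,0.3,-4],[1.2,0.3,-10],[1.5,0.3,-16],[1.7,0.3,-21],[1.8,0.3,-23]],"twist":[0,0,0,0,0]}' 22
python3 p.py
python3 -m jog '{"fingers":[0,0,0,0,0],"dp":[[0.5,0.3,-4],[0.7,0.3,-10],[1,0.3,-16],[1.2,0.3,-21],[1.3,0.3,-23]],"twist":[0,0,0,0,0]}' 22
python3 p.py
```

```text
time_s: 25.8
tcp_pos: [0.6009, -0.0543, 0.1596]
eef_rot: [148.2, 88.3, 50.9]
contact_force: [-2.7, -7.2, 3.4]
gripper_width: 0.0118
press xy -0.0033 -0.06 z 0.1596 Fpress -1.7 -7.5 3.4 [-2.65  1.22  0.06] twist 179.81579675413775 [ 13.  17. -15.  -1. -56. 161.]
time_s: 26.3
tcp_pos: [0.6037, -0.0327, 0.1595]
eef_rot: [146.6, 88.5, 49.3]
contact_force: [-5.1, -11.5, 8.4]
gripper_width: 0.0119
press xy -0.0032 -0.0382 z 0.1595 Fpress -3.6 -12.0 8.4 [-4.16  2.01  0.  ] twist 179.83824090428755 [ 15.  17. -15.  -1. -56. 158.]
```

```bash
python3 -m jog '{"fingers":[0,0,0,0,0],"dp":[[0.5,0.3,-4],[0.6,0.3,-10],[0.7,0.3,-16],[0.8,0.3,-22],[0.9,0.3,-25]],"twist":[0,0,0,0,0]}' 24
python3 p.py
python3 -m jog '{"fingers":[0,0,0,0,0],"dp":[[0.5,0.3,-4],[0.6,0.3,-10],[0.7,0.3,-16],[0.8,0.3,-22],[0.9,0.3,-25]],"twist":[0,0,0,0,0]}' 24
python3 p.py
python3 -m jog '{"fingers":[0,0,0,0,0],"dp":[[0.3,0.3,-4],[0.4,0.3,-11],[0.5,0.3,-18],[0.6,0.3,-25],[0.7,0.3,-28]],"twist":[0,0,0,0,0]}' 24
python3 p.py
```

```text
time_s: 26.8
tcp_pos: [0.6068, -0.0083, 0.1595]
eef_rot: [146.2, 88.6, 48.9]
contact_force: [-4.5, -6.5, 7.4]
gripper_width: 0.0119
press xy -0.0031 -0.0136 z 0.1595 Fpress -3.7 -7.1 7.4 [-2.4   1.85  0.02] twist 179.84687989162256 [ 17.  17. -15.  -1. -56. 156.]
time_s: 27.3
tcp_pos: [0.61, 0.0165, 0.1596]
eef_rot: [145.9, 88.6, 48.6]
contact_force: [-4.2, -4.4, 6.6]
gripper_width: 0.012
press xy -0.003 0.0115 z 0.1596 Fpress -3.6 -4.9 6.6 [-1.72  1.94  0.05] twist 179.86365656944542 [ 19.  18. -15.  -1. -56. 154.]
time_s: 27.8
tcp_pos: [0.6136, 0.0447, 0.1597]
eef_rot: [146.1, 88.7, 48.9]
contact_force: [-4.8, -4.8, 5.8]
gripper_width: 0.0121
press xy -0.003 0.0399 z 0.1597 Fpress -4.1 -5.3 5.8 [-1.5   1.71 -0.02] twist 179.88315581377958 [ 22.  18. -14.  -1. -57. 151.]
```

```bash
python3 -m jog '{"fingers":[0,0,0,0,0],"dp":[[0,0,-3],[0,0,-7],[0,0,-9],[0,0,-9],[0,0,-9]],"twist":[0,0,0,0,0]}' 24
python3 -m jog '{"fingers":[0.3,0.3,0.3,0.3,0.3],"dp":[[0,0,0],[0,0,0],[0,0,0],[0,0,0],[0,0,0]],"twist":[0,0,0,0,0]}' 24
python3 - <<'E'
from h import *; from plant import r
exec(open("p.py").read().split("\n",1)[1])
c=r.capture('wrist'); f=c["frame"]; np.savez("w9.npz",**c); dd=r.capture('scene'); np.savez("s9.npz",**dd)
H,S,V=cv2.split(cv2.cvtColor(f,cv2.COLOR_RGB2HSV)); m=np.zeros(H.shape,bool);m[60:232,190:320]=1
for k,mm,z in(("W",(S<60)&(V>120),.0955),("R",((H<8)|(H>172))&(S>130),.0955)):
    for ce,a,_ in blobs(mm&m,120): p=ray(c,ce,z)[:2]-o; print(k,ce.round(1),a,(p@n).round(4),(p@d).round(4))
a=cv2.resize(dd['frame'][150:270,240:370],None,fx=2.9,fy=2.9,interpolation=cv2.INTER_CUBIC)[:384,:377]
t=np.zeros((384,800,3),np.uint8); t[:,:420]=f[:,60:480]; t[:a.shape[0],423:423+a.shape[1]]=a; cv2.imwrite('pics/w9.png',t[:,:,::-1])
E
```

```text
time_s: 28.3
tcp_pos: [0.6147, 0.0541, 0.1596]
eef_rot: [147.0, 88.6, 49.8]
contact_force: [-1.6, -0.2, 1.6]
gripper_width: 0.012
time_s: 28.8
tcp_pos: [0.6149, 0.0541, 0.1596]
eef_rot: [146.7, 88.6, 49.5]
contact_force: [-0.6, 0.1, 1.2]
gripper_width: 0.0261
press xy -0.0028 0.0494 z 0.1596 Fpress -0.6 0.0 1.2 [-0.11 -0.07  0.01] twist 179.88354541455766 [ 23.  18. -14.  -1. -57. 150.]
W [311.1 150.9] 2291 0.0346 0.0955
W [204.5 170.9] 1039 -0.0339 0.0828
W [217.2 100.7] 516 -0.0243 0.1264
W [218.1 136. ] 483 -0.0244 0.105
W [218.9 170. ] 454 -0.0246 0.0834
W [219.7 202.4] 422 -0.0247 0.0615
W [278.3 227. ] 228 0.0145 0.0439
R [286.9 100.5] 474 0.0183 0.1264
R [286.2 135.9] 450 0.0184 0.105
R [285.2 169.2] 443 0.0183 0.0837
R [284.8 201.5] 420 0.0185 0.062
```

View pics/w9.png

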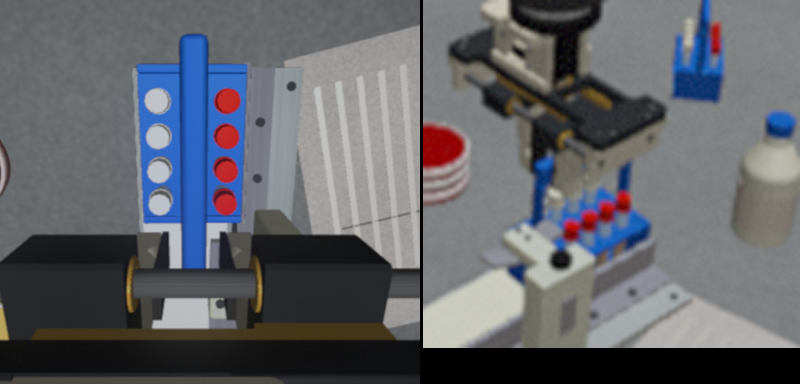

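All eight caps look level now; the red and white rows give the same spans, 64.4 and 64.9 mm. The rack is flat at y = +94 mm, clear of the shoe. I'll check cap heights by two-view rays, then re-grip at the centre and lift.

```bash
python3 - <<'E'
from h import *
w=np.load("w9.npz"); s=np.load("s9.npz"); H,S,V=cv2.split(cv2.cvtColor(s["frame"],cv2.COLOR_RGB2HSV))
m=np.zeros(H.shape,bool); m[200:245,275:325]=1
B=[b[0] for b in blobs((((H<8)|(H>172))&(S>120))&m,8)]
for uv in((286.9,100.5),(286.2,135.9),(285.2,169.2),(284.8,201.5)):
    zs=np.linspace(.07,.12,101); best=min(((np.linalg.norm(proj(s,ray(w,uv,z))-b),z,tuple(b.round(1))) for b in B for z in zs)); print(best)
E
python3 -m jog '{"fingers":[0.3,0.3,0.3,0.3,0.3],"dp":[[0,0,-10],[3,0,-25],[8,0,-40],[13,0,-45],[14,0,-45]],"twist":[0,0,0,0,0]}' 45
python3 -m jog '{"fingers":[0,0,0,0,0],"dp":[[0,0,0],[0,0,0],[0,0,0],[0,0,0],[0,0,0]],"twist":[0,0,0,0,0]}' 45
python3 p.py
python3 -m jog '{"fingers":[0,0,0,0,0],"dp":[[-3,-1,0],[-12,-4,0],[-30,-10,0],[-55,-20,0],[-85,-35,0]],"twist":[0,0,0,0,0]}' 45
python3 -m jog '{"fingers":[0,0,0,0,0],"dp":[[-5,-15,0],[-10,-35,0],[-10,-55,0],[-10,-65,0],[-10,-65,0]],"twist":[0,0,0,0,0]}' 45
python3 p.py
```

```text
(np.float64(5.520643900648363), np.float64(0.082), (np.float64(303.2), np.float64(222.6)))
(np.float64(0.2543172038973443), np.float64(0.0925), (np.float64(303.2), np.float64(222.6)))
(np.float64(5.631451794100222), np.float64(0.10400000000000001), (np.float64(303.2), np.float64(222.6)))
(np.float64(0.16874303908735866), np.float64(0.092), (np.float64(290.8), np.float64(229.2)))
time_s: 29.4
tcp_pos: [0.6203, 0.1003, 0.1453]
eef_rot: [148.9, 88.7, 51.8]
contact_force: [0.1, -1.0, 0.2]
gripper_width: 0.0262
time_s: 29.9
tcp_pos: [0.6201, 0.1, 0.1453]
eef_rot: [149.6, 88.7, 52.4]
contact_force: [-1.4, 0.3, -0.2]
gripper_width: 0.0117
press xy -0.0034 0.0956 z 0.1453 Fpress -1.4 0.2 -0.2 [ 0.1   0.37 -0.  ] twist 179.9507175608705 [ 27.  20. -13.  -1. -55. 147.]
time_s: 30.4
tcp_pos: [0.5832, 0.1025, 0.2297]
eef_rot: [153.4, 88.8, 56.2]
contact_force: [0.7, -0.8, -4.0]
gripper_width: 0.0115
time_s: 30.9
tcp_pos: [0.517, 0.1105, 0.2391]
eef_rot: [154.6, 88.8, 57.4]
contact_force: [0.2, 0.7, -4.2]
gripper_width: 0.0119
press xy -0.1069 0.0931 z 0.2391 Fpress 0.1 0.7 -4.2 [-0.13 -0.16  0.02] twist 179.9626282531483 [ 33.   6. -18.  -1. -64. 140.]
```

Two red caps triangulate to 92 mm at the visible cap's centroid, which fits tops at about 97.5 mm, i.e. pressed. Now travelling to the tray, turning back 160° on the way.

```bash
python3 -m jog '{"fingers":[0,0,0,0,0],"dp":[[0,-3,15],[0,-6,40],[0,-9,75],[0,-12,110],[0,-15,145]],"twist":[6,14,22,30,38]}' 45
python3 - <<'E'
from h import *; from plant import r
s=r.get_state(); print(plan(s,[.462,-.299,.24],-167),s["joints"].round(0),s["tcp_pos"])
E
```

```text
time_s: 31.4
tcp_pos: [0.4841, -0.0327, 0.236]
eef_rot: [-167.2, 88.8, 57.3]
contact_force: [0.8, 1.0, -3.7]
gripper_width: 0.0118
('dp', array([ -8.7, 174.2, 202.4]), 'toolY az', np.float64(-45.45), 'twist', np.float64(121.5543641812685)) [ 19.   2. -23.  -1. -63. 116.] [ 0.48409477 -0.03271656  0.23603776]
```

```bash
python3 -m jog '{"fingers":[0,0,0,0,0],"dp":[[-2,25,29],[-4,50,58],[-6,75,87],[-8,100,116],[-8,122,142]],"twist":[8,16,24,32,40]}' 45
python3 -m jog '{"fingers":[0,0,0,0,0],"dp":[[0,0,0],[0,0,0],[0,0,0],[0,0,0],[0,0,0]],"twist":[8,16,24,32,40]}' 45
python3 -m jog '{"fingers":[0,0,0,0,0],"dp":[[0,0,0],[0,0,0],[0,0,0],[0,0,0],[0,0,0]],"twist":[8,16,24,32,40]}' 45
python3 - <<'E'
from h import *; from plant import r
s=r.get_state(); print(plan(s,[.462,-.299,.24],-167),s["joints"].round(0),s["tcp_pos"],Rm(s)[:,0])
for n in("wrist","top","scene"):
    c=r.capture(n); np.savez(n+"10.npz",**c); cv2.imwrite(f"pics/{n}10.png",c["frame"][:,:,::-1])
E
```

```text
time_s: 31.9
tcp_pos: [0.4685, -0.2215, 0.2406]
eef_rot: [-128.0, 88.9, 56.2]
contact_force: [0.2, 0.4, -4.8]
gripper_width: 0.0115
time_s: 32.4
tcp_pos: [0.4688, -0.2219, 0.2402]
eef_rot: [-86.4, 88.9, 57.4]
contact_force: [-0.2, -0.1, -5.2]
gripper_width: 0.012
time_s: 32.9
tcp_pos: [0.4691, -0.2222, 0.2397]
eef_rot: [-44.7, 88.9, 58.8]
contact_force: [-0.2, -0.3, -5.2]
gripper_width: 0.0115
('dp', array([ -1.6,  24.8, -73. ]), 'toolY az', np.float64(-166.5), 'twist', np.float64(0.5011273197220873)) [ -4.   6. -19.  -1. -65.  18.] [ 0.46909946 -0.22221957  0.23973347] [ 0.00997718  0.01646783 -0.99981462]
```

View pics/wrist10.png

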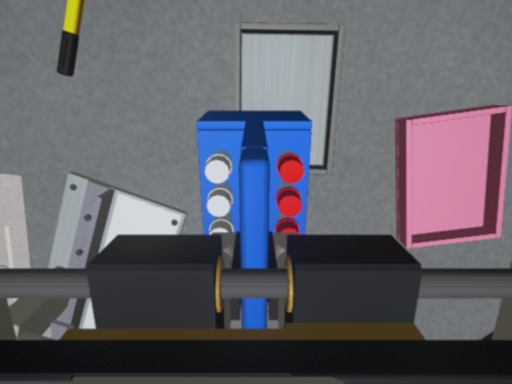

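The wrist view shows the grey tray ahead, with rim corners at about (237,24), (342,27) and (331,173). The rack hangs straight in the grip with all caps down. I'll compute the tray pose from these corners and from the start view.

```bash
python3 - <<'E'
from h import *; from plant import r
c=np.load("wrist10.npz"); P=[ray(c,u,.03)[:2] for u in((237,23.5),(342,26),(331,173.5))]
a,b,e=P; print(np.round(P,4).tolist(),"w",np.linalg.norm(a-b).round(4),"l",np.linalg.norm(b-e).round(4)); ctr=(a+e)/2; v=e-b; yaw=np.degrees(np.arctan2(v[1],v[0]))-90; u=a-b
print("ctr",ctr.round(4),"yaw long",yaw.round(2),"yaw short",np.degrees(np.arctan2(u[1],u[0])).round(2))
# check with start top view: rim box from dark+floor, grabbed by colour difference to the bench
t=np.load("top0.npz"); g=cv2.GaussianBlur(cv2.cvtColor(t["frame"],cv2.COLOR_RGB2GRAY),(3,3),0).astype(int); m=np.zeros(g.shape,bool); m[175:235,338:415]=1
b=max(blobs((abs(g-114)>18)&m),key=lambda q:q[1]); q=[ray(t,x,.02)[:2] for x in cv2.boxPoints(rect(b[2]))]; print("top:",np.mean(q,0).round(4),[np.linalg.norm(q[i]-q[i+1]).round(3) for i in(0,1)],[np.degrees(np.arctan2(*(q[i+1]-q[i])[::-1])).round(1) for i in (0,1)])
# rack caps relative to tcp
s=r.get_state(); f=c["frame"]; H,S,V=cv2.split(cv2.cvtColor(f,cv2.COLOR_RGB2HSV)); k=np.zeros(H.shape,bool);k[145:226,200:308]=1
for n,mm in(("W",(S<60)&(V>120)),("R",((H<8)|(H>172))&(S>130))):
    for ce,A,_ in blobs(mm&k,250): p=ray(c,ce,s["tcp_pos"][2]-.137+.0855)-s["tcp_pos"]; print(n,ce.round(0),A,(Rm(s).T@p).round(4))
E
```

```text
[[0.5214, -0.3574], [0.4218, -0.3789], [0.3879, -0.2363]] w 0.1018 l 0.1467
ctr [ 0.4546 -0.2968] yaw long 13.39 yaw short 12.17
top: [ 0.4563 -0.2946] [np.float64(0.159), np.float64(0.109)] [np.float64(-76.2), np.float64(-169.8)]
W [218. 169.] 564 [ 0.0513 -0.0217 -0.036 ]
W [219. 205.] 572 [ 0.0516 -0.0216 -0.0128]
R [290. 168.] 574 [ 0.0507  0.0219 -0.0362]
R [289. 202.] 511 [ 0.051   0.0219 -0.0146]
```

```bash
python3 - <<'E'
from h import *; from plant import r
print(plan(r.get_state(),[.455,-.296,.24],-167))
E
```

```text
('dp', array([ -1.6,  31.5, -68.3]), 'toolY az', np.float64(-166.0), 'twist', np.float64(1.0041680100090957))
```

```bash
python3 -m jog '{"fingers":[0,0,0,0,0],"dp":[[0,6,-14],[0,14,-32],[-1,22,-50],[-1,29,-63],[-1,31.5,-68.5]],"twist":[0.5,1,1,1,1]}' 45
python3 -m jog '{"fingers":[0,0,0,0,0],"dp":[[6,0,0],[18,0,0],[32,0,0],[44,0,0],[50,0,0]],"twist":[0,0,0,0,0]}' 45
python3 - <<'E'
from h import *; from plant import r
s=r.get_state(); print(plan(s,[.455,-.296,.16],-167),s["contact_force"])
for n in("top","scene"):
    c=r.capture(n); np.savez(n+"11.npz",**c)
a=np.load("top11.npz")["frame"][170:240,335:420]; b=np.load("scene11.npz")["frame"][200:330,90:190]
t=np.zeros((390,800,3),np.uint8); x=cv2.resize(a,None,fx=4.7,fy=4.7,interpolation=cv2.INTER_CUBIC); t[:x.shape[0],:x.shape[1]]=x
x=cv2.resize(b,None,fx=3,fy=3,interpolation=cv2.INTER_CUBIC); t[:390,450:750]=x[:390]; cv2.imwrite("pics/t11.png",t[:,:,::-1])
E
```

```text
time_s: 33.55
tcp_pos: [0.4547, -0.2974, 0.2391]
eef_rot: [-43.1, 88.9, 60.0]
contact_force: [-0.6, 1.4, -4.0]
gripper_width: 0.0114
time_s: 34.05
tcp_pos: [0.4545, -0.2957, 0.1872]
eef_rot: [-35.6, 88.9, 67.5]
contact_force: [0.5, -0.8, -3.9]
gripper_width: 0.0114
('dp', array([27.2, -0.1, -0.8]), 'toolY az', np.float64(-166.88), 'twist', np.float64(0.11747461802437442)) [ 0.47479852 -0.75448231 -3.94599839]
```

View pics/t11.png

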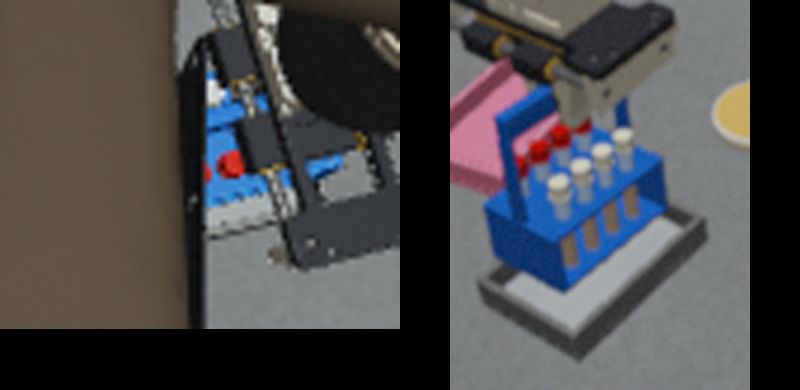

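The rack hangs over the tray, roughly centred. I'll check its lower corners at scene pixels (129,297), (102,281) and (161,272) numerically in the tray frame.

```bash
python3 - <<'E'
from h import *
c=np.load("scene11.npz"); o=np.array([.455,-.296]); y=np.radians(13); n=np.array([np.cos(y),np.sin(y)]); d=np.array([-n[1],n[0]])
for name,uv,z in(("rack front",(129,296.7),.05),("rack left",(102.3,279),.05),("rack right",(160.7,271.7),.05),("tray rim front",(90+130/3,200+336/3),.03),("tray rim left",(90+29/3,200+283/3),.03),("tray rim right",(90+257/3,200+228/3),.03)):
    p=ray(c,uv,z)[:2]-o; print(name,(p@n).round(4),(p@d).round(4))
E
```

```text
rack front 0.0319 -0.0555
rack left -0.0623 -0.0494
rack right 0.0402 0.0419
tray rim front 0.0573 -0.0719
tray rim left -0.0478 -0.0757
tray rim right 0.0665 0.0637
```

The hand-picked corners are too rough, so I'll take a cleaner fit from masks: the tray from the unobstructed first scene view, the rack from the current one.

```bash
python3 - <<'E'
from h import *
from scipy.optimize import least_squares
def hull(m): p=cv2.convexHull(np.argwhere(m)[:,::-1].astype(np.int32)); return p
def fit(c,m,zs,hx,hy,x0,label,keep=lambda p:True):
    # corners of the box seen in the silhouette: match hull vertices (polygon approx) to nearest projected box corners
    h=hull(m); q=cv2.approxPolyDP(h,2.0,True).reshape(-1,2).astype(float); q=[p for p in q if keep(p)]
    print(label,"hull pts",np.round(q,0).tolist())
    def cor(v):
        R=np.array([[np.cos(v[2]),-np.sin(v[2])],[np.sin(v[2]),np.cos(v[2])]])
        return np.array([proj(c,[*(v[:2]+R@[sx*hx,sy*hy]),z]) for sx in(-1,1) for sy in(-1,1) for z in zs])
    def res(v):
        k=cor(v); return np.concatenate([k[np.argmin(np.linalg.norm(k-p,axis=1))]-p for p in q])
    s=least_squares(res,x0,loss="soft_l1",f_scale=1.0); print(label,s.x[:2].round(4),np.degrees(s.x[2]).round(1),"res px",np.abs(s.fun).round(1).tolist())
a=np.load("scene0.npz"); g=cv2.cvtColor(a["frame"],cv2.COLOR_RGB2GRAY); k=np.zeros(g.shape,bool); k[250:325,92:185]=1
b=max(blobs((g<70)&k),key=lambda t:t[1]); fit(a,b[2],(0,.03),.054,.075,[.455,-.296,np.radians(13)],"tray")
e=np.load("scene11.npz"); H,S,V=cv2.split(cv2.cvtColor(e["frame"],cv2.COLOR_RGB2HSV)); k=np.zeros(H.shape,bool); k[240:310,92:175]=1
b=max(blobs((H>100)&(H<125)&(S>120)&k),key=lambda t:t[1]); fit(e,b[2],(.051,.106),.038,.058,[.455,-.296,np.radians(13)],"rack",lambda p:p[1]>255)
E
```

```text
tray hull pts [[174.0, 273.0], [174.0, 280.0], [133.0, 319.0], [100.0, 297.0]]
tray [ 0.4578 -0.3005] 14.8 res px [0.3, 1.0, 0.9, 0.3, 0.7, 3.6, 2.9, 1.4]
rack hull pts [[162.0, 269.0], [128.0, 296.0], [111.0, 289.0], [105.0, 284.0], [101.0, 269.0]]
rack [ 0.4551 -0.2989] 11.8 res px [1.6, 0.9, 0.3, 3.0, 5.6, 3.7, 0.4, 1.3, 0.5, 0.4]
```

By this fit the rack sits only about 3 mm from the tray centre, well within the 10 mm play. I'll correct by 2 mm and lower slowly.

```bash
python3 -m jog '{"fingers":[0,0,0,0,0],"dp":[[4,-1.7,-1.4],[11,-1.7,-1.4],[19,-1.7,-1.4],[27,-1.7,-1.4],[30,-1.7,-1.4]],"twist":[0,0,0,0,0]}' 45
python3 -m jog '{"fingers":[0,0,0,0,0],"dp":[[2,0,0],[5,0,0],[7,0,0],[9,0,0],[9,0,0]],"twist":[0,0,0,0,0]}' 45
```

```text
time_s: 34.65
tcp_pos: [0.4562, -0.2962, 0.1566]
eef_rot: [-31.1, 88.9, 72.0]
contact_force: [0.1, -0.3, -4.9]
gripper_width: 0.0115
time_s: 35.15
tcp_pos: [0.4562, -0.296, 0.1474]
eef_rot: [-30.5, 88.9, 72.6]
contact_force: [0.6, -0.1, -4.0]
gripper_width: 0.0121
```

```bash
python3 -m jog '{"fingers":[0,0,0,0,0],"dp":[[1,0,0],[2,0,0],[3,0,0],[4,0,0],[4,0,0]],"twist":[0,0,0,0,0]}' 45
python3 -m jog '{"fingers":[0,0,0,0,0],"dp":[[0.5,0,0],[1,0,0],[1.5,0,0],[2,0,0],[2,0,0]],"twist":[0,0,0,0,0]}' 45
```

```text
time_s: 35.65
tcp_pos: [0.4573, -0.2968, 0.1452]
eef_rot: [-39.9, 89.0, 63.3]
contact_force: [-0.9, -1.3, 7.7]
gripper_width: 0.0118
time_s: 36.15
tcp_pos: [0.4581, -0.2977, 0.1447]
eef_rot: [-47.7, 89.0, 55.6]
contact_force: [-1.5, -1.9, 9.3]
gripper_width: 0.0116
```

The rack touches the floor lightly at 9 N. I'll ease the grip and then open.

```bash
python3 -m jog '{"fingers":[0,0,0,0,0],"dp":[[0,0,0],[0,0,0],[0,0,0],[0,0,0],[0,0,0]],"twist":[0,0,0,0,0]}' 4
python3 -m jog '{"fingers":[0.25,0.3,0.35,0.4,0.45],"dp":[[0,0,0],[0,0,0],[0,0,0],[0,0,0],[0,0,0]],"twist":[0,0,0,0,0]}' 10
python3 -m jog '{"fingers":[0.5,0.5,0.5,0.5,0.5],"dp":[[-6,0,0],[-20,0,0],[-45,0,0],[-80,0,0],[-115,0,0]],"twist":[0,0,0,0,0]}' 10
python3 -m jog '{"fingers":[0.5,0.5,0.5,0.5,0.5],"dp":[[-10,0,10],[-20,0,25],[-30,0,50],[-30,0,80],[-30,0,100]],"twist":[0,0,0,0,0]}' 10
python3 - <<'E'
from h import *; from plant import r
c=r.capture("wrist"); d=r.capture("scene"); np.savez("w12.npz",**c); np.savez("s12.npz",**d)
x=cv2.resize(d["frame"][210:330,85:195],None,fx=3.2,fy=3.2,interpolation=cv2.INTER_CUBIC)
t=np.zeros((384,800,3),np.uint8); t[:,:440]=c["frame"][:,40:480]; t[:,445:445+352]=x[:384]; cv2.imwrite("pics/t12.png",t[:,:,::-1]); print(r.get_state()["contact_force"])
E
```

```text
time_s: 36.65
tcp_pos: [0.4584, -0.2978, 0.1447]
eef_rot: [-49.2, 89.0, 54.0]
contact_force: [0.8, -0.5, -1.0]
gripper_width: 0.0119
time_s: 37.15
tcp_pos: [0.4583, -0.2978, 0.1447]
eef_rot: [-48.7, 89.0, 54.5]
contact_force: [-1.1, -0.3, -0.5]
gripper_width: 0.0372
time_s: 37.65
tcp_pos: [0.4568, -0.2994, 0.2612]
eef_rot: [-47.1, 89.0, 56.1]
contact_force: [1.3, -0.4, 0.4]
gripper_width: 0.0437
time_s: 38.15
tcp_pos: [0.4324, -0.2005, 0.2919]
eef_rot: [-43.9, 89.0, 59.3]
contact_force: [0.5, -0.2, 0.3]
gripper_width: 0.0435
[0.91872691 0.22471637 0.25185161]
```

View pics/t12.png

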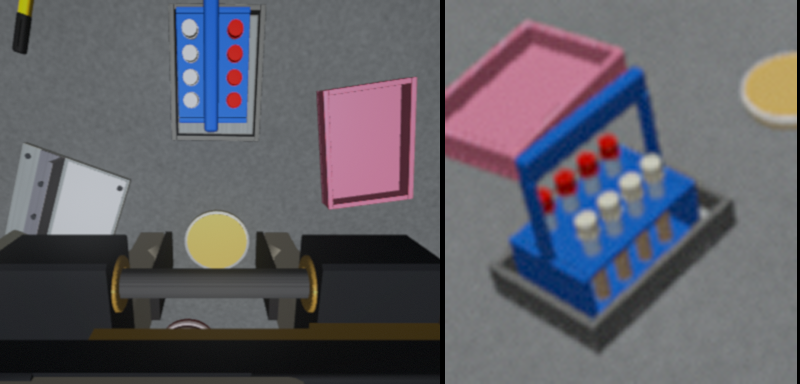

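The rack is inside the grey tray, upright and released, with all caps at one level. I'll check the centring numerically from the caps and that the bystanders have not moved.

```bash
python3 - <<'E'
from h import *; from plant import r
c=np.load("w12.npz"); f=c["frame"]; g=cv2.cvtColor(f,cv2.COLOR_RGB2GRAY); H,S,V=cv2.split(cv2.cvtColor(f,cv2.COLOR_RGB2HSV)); k=np.zeros(H.shape,bool);k[12:112,216:292]=1
A={}
for n,mm in(("W",(S<60)&(V>140)),("R",((H<8)|(H>172))&(S>130))):
    A[n]=np.array([ray(c,ce,.0925)[:2] for ce,a,_ in blobs(mm&k,100)]); print(n,A[n].round(4).tolist())
ctr=(A["W"].mean(0)+A["R"].mean(0))/2; v=A["R"][-1]-A["R"][0]; print("rack",ctr.round(4),"yaw",(np.degrees(np.arctan2(v[1],v[0]))-90).round(1))
# tray rim corners read off the picture (shifted by 40 px): lower edge and sides
P=[ray(c,u,.03)[:2] for u in((40+174,138.5),(40+258,139),(40+175,6),(40+266,8))]
print("rim",np.round(P,4).tolist(),"w",np.linalg.norm(P[0]-P[1]).round(4),"l",np.linalg.norm(P[0]-P[2]).round(4),"ctr",np.mean(P,0).round(4))
rel=ctr-np.mean(P,0); y=np.radians(13); print("rack in tray",(rel@[np.cos(y),np.sin(y)]).round(4),(rel@[-np.sin(y),np.cos(y)]).round(4))
t=r.capture("top")["frame"]; t0=np.load("top0.npz")["frame"]
for n,(x0,y0,x1,y1),lo,hi in(("dish",(215,190,270,250),(172,130,80),None),("agar",(280,195,335,250),(20,60,80),(40,255,255)),("marker",(345,115,415,145),(20,150,80),(35,255,255)),("bottle",(160,95,195,125),(95,120,40),(125,255,255))):
    o=[]
    for im in(t0,t):
        h=cv2.cvtColor(im[y0:y1,x0:x1],cv2.COLOR_RGB2HSV); m=cv2.inRange(h,lo,hi or (180,255,255)); M=cv2.moments(m,True); o.append((round(M["m10"]/max(M["m00"],1)+x0,1),round(M["m01"]/max(M["m00"],1)+y0,1),M["m00"]))
    print(n,o)
E
```

```text
W [[0.423, -0.3049], [0.4896, -0.3299], [0.4844, -0.3083], [0.4791, -0.2869], [0.474, -0.2659]]
R [[0.4467, -0.3385], [0.4419, -0.3176], [0.4371, -0.2966], [0.4322, -0.2757]]
rack [ 0.4548 -0.3031] yaw 13.1
rim [[0.4892, -0.2142], [0.3884, -0.2375], [0.5163, -0.3568], [0.4183, -0.3776]] w 0.1034 l 0.1451 ctr [ 0.453  -0.2965]
rack in tray 0.0002 -0.0068
dish [(245.9, 220.7, 9.0), (249.4, 225.0, 5.0)]
agar [(305.5, 221.3, 599.0), (280.0, 195.0, 0.0)]
marker [(387.4, 129.6, 117.0), (381.2, 127.6, 16.0)]
bottle [(176.5, 113.4, 79.0), (176.6, 113.5, 78.0)]
```

The arm hides some bystanders from the top camera, so I'll use the scene view for those. I'll also check flatness by triangulating all eight caps.

```bash
python3 - <<'E'
from h import *
w=np.load("w12.npz"); s=np.load("s12.npz"); z0=np.load("scene0.npz")["frame"]
def B(c,box,kind):
    H,S,V=cv2.split(cv2.cvtColor(cv2.resize(c["frame"],None,fx=4,fy=4,interpolation=cv2.INTER_CUBIC),cv2.COLOR_RGB2HSV)); m=((S<70)&(V>150)) if kind=="W" else (((H<8)|(H>172))&(S>120)); k=np.zeros(m.shape,bool); k[box[1]*4:box[3]*4,box[0]*4:box[2]*4]=1
    return [(b[0]-1.5)/4 for b in blobs(m&k,120)]
def tri(a,b):
    def r(c,uv): d=c["pose"][:3,:3]@np.linalg.solve(c["intrinsics"],[*uv,1]); return c["pose"][:3,3],d/np.linalg.norm(d)
    o1,d1=r(w,a);o2,d2=r(s,b); A=np.stack([d1,-d2],1); t=np.linalg.lstsq(A,o2-o1,rcond=None)[0]; p,q=o1+d1*t[0],o2+d2*t[1]; return (p+q)/2,np.linalg.norm(p-q)
for kind in "WR":
    ws=B(w,(216,12,292,112),kind); ss=B(s,(112,250,157,290),kind)
    for a in ws:
        c=[(tri(a,b)[1],tri(a,b)[0]) for b in ss]; 
        if c: e,p=min(c,key=lambda t:t[0]+abs(t[1][2]-.09)*.2); print(kind,a.round(0),"p",p.round(4),"gap",e.round(4))
for n,(x0,y0,x1,y1),lo,hi in(("agar",(170,220,220,255),(12,60,80),(40,255,255)),("marker",(150,330,220,384),(20,150,80),(35,255,255)),("dish",(220,190,262,222),(170,100,60),(180,255,255)),("dish",(220,190,262,222),(0,100,60),(8,255,255)),("bottlecap",(350,180,375,203),(95,120,40),(125,255,255))):
    o=[]
    for im in(z0,s["frame"]):
        M=cv2.moments(cv2.inRange(cv2.cvtColor(im[y0:y1,x0:x1],cv2.COLOR_RGB2HSV),lo,hi),True); o.append((round(M["m10"]/max(M["m00"],1)+x0,1),round(M["m01"]/max(M["m00"],1)+y0,1),M["m00"]))
    print(n,o)
E
```

```text
W [229.  27.] p [ 0.4892 -0.3299  0.0942] gap 0.0004
W [290.  80.] p [ 0.4153 -0.301   0.0173] gap 0.0024
W [229.  52.] p [ 0.4843 -0.3084  0.0944] gap 0.0003
W [230.  77.] p [ 0.4791 -0.2869  0.0943] gap 0.0
W [231. 100.] p [ 0.474  -0.266   0.0945] gap 0.0002
R [275.  29.] p [ 0.4472 -0.3381  0.0902] gap 0.0018
R [274.  53.] p [ 0.4416 -0.3184  0.0892] gap 0.0009
R [274.  77.] p [ 0.4367 -0.2971  0.0894] gap 0.0008
R [274. 100.] p [ 0.4319 -0.276   0.0896] gap 0.0007
agar [(193.1, 236.3, 454.0), (193.1, 236.2, 451.0)]
marker [(177.5, 363.2, 274.0), (177.4, 363.2, 273.0)]
dish [(240.2, 199.7, 105.0), (239.8, 199.5, 98.0)]
dish [(240.9, 200.3, 203.0), (241.1, 200.4, 210.0)]
bottlecap [(362.9, 192.3, 69.0), (362.9, 192.4, 68.0)]
```

All bystanders are where they were. The rows differ by 4.7 mm in triangulated height, which may come from the colour masks. To rule out a tilt, I'll check the handle bar's sideways offset against the cap midline.

```bash
python3 - <<'E'
from h import *
w=np.load("w12.npz"); s=np.load("s12.npz"); f=w["frame"]; y=np.radians(13.2); n=np.array([np.cos(y),np.sin(y)]); d=np.array([-n[1],n[0]])
W=np.array([[.4892,-.3299],[.4843,-.3084],[.4791,-.2869],[.474,-.266]]);R=np.array([[.4467,-.3385],[.4419,-.3176],[.4371,-.2966],[.4322,-.2757]])
mid=(W.mean(0)+R.mean(0))/2; print("mid",mid.round(4),"row x about mid",((W-mid)@n).mean().round(4))
for row in(20,40,60,90,126,128): 
    H,S,V=cv2.split(cv2.cvtColor(f,cv2.COLOR_RGB2HSV)); l=f[row,236:268].astype(int); print(row,"V",V[row,240:264].tolist())
    
# post-below-bar end (row>122) is only the bar: blue columns there
for row in range(124,131):
    c=np.where((H[row,236:268]>100)&(H[row,236:268]<125)&(S[row,236:268]>120))[0]
    if len(c)>4:
        u=236+c.mean(); p=ray(w,(u,row),.158)[:2]; print(row,u,len(c),"bar-x minus cap-mid:",((p-mid)@n).round(4),"y",((p-mid)@d).round(4))
for z in(.006,.03): # scene: rack lower corners vs tray rim
    pass
E
```

```text
mid [ 0.4606 -0.3024] row x about mid 0.0216
20 V [197, 197, 189, 157, 147, 168, 185, 193, 195, 195, 194, 195, 195, 195, 194, 184, 166, 146, 145, 173, 194, 197, 196, 196]
40 V [199, 199, 191, 157, 148, 168, 186, 195, 197, 197, 196, 197, 196, 197, 196, 185, 166, 144, 141, 174, 195, 199, 199, 198]
60 V [200, 200, 193, 163, 151, 168, 186, 196, 199, 199, 197, 198, 198, 199, 198, 186, 166, 145, 151, 182, 198, 200, 200, 200]
90 V [201, 202, 196, 169, 155, 167, 185, 197, 200, 201, 201, 201, 201, 201, 198, 186, 163, 140, 151, 184, 201, 202, 202, 202]
126 V [155, 156, 155, 144, 142, 160, 182, 196, 201, 201, 201, 202, 202, 202, 199, 187, 161, 134, 139, 155, 157, 154, 155, 156]
128 V [156, 156, 156, 146, 142, 159, 181, 195, 200, 200, 200, 199, 200, 200, 197, 184, 161, 133, 139, 154, 158, 154, 155, 157]
124 251.0 13 bar-x minus cap-mid: -0.0002 y 0.051
125 251.0 13 bar-x minus cap-mid: -0.0002 y 0.0519
126 251.0 13 bar-x minus cap-mid: -0.0002 y 0.0527
127 251.0 13 bar-x minus cap-mid: -0.0002 y 0.0535
128 251.0 13 bar-x minus cap-mid: -0.0002 y 0.0543
129 251.0 13 bar-x minus cap-mid: -0.0002 y 0.0551
130 251.0 11 bar-x minus cap-mid: -0.0002 y 0.0559
```

The bar lies directly over the cap midline, 0.2 mm off over about 65 mm of height, so the rack is upright and the row difference was a mask effect. Handing in.

```bash
python3 -c "
from plant import r
s=r.get_state(); print(s['time_s'],s['contact_force'].round(1)); print(r.close_job())"
```

```text
38.3 [ 0.2 -0.7 -0.4]
the job is handed in; nothing more can be done
None
```

The rack is in the grey cooling tray, released and upright, with both rows of caps pressed. I handed in at 38.3 s. No verdict was reported, so the results below are my own camera checks.

**What I did:** I slid the rack along the fence with the white row under the shoe, turned it end for end in the air, and pressed the red row on the way back. I then turned it back and lowered it slowly into the tray.

**What went wrong on the way:**
- **Early lift:** the fingers closed slower than I assumed, so I re-gripped the handle before lifting.
- **Jam under the shoe:** the first two attempts at the white row jammed, at 43 N and then 21 N of drag. I backed off and re-gripped lightly near the trailing end of the bar, and both rows then went through at 5–14 N.
- **Tool tilt:** the jams left the tool tilted by about 1–2°, so I let the rack settle flat by releasing it each time.

**Last checks:**
- **Caps:** all eight look down, with no cap standing up. Two red caps triangulated on the press deck fit a pressed height; I had no direct reading of cap travel.
- **Position:** the rack is about 6 mm (x) and 7 mm (y) from the tray centre, inside the allowed play. Three tray estimates agree only to about 5 mm, and the tray rim measured a few mm small.
- **Upright:** the handle bar is within 0.2 mm of the cap midline. The two rows triangulated 4.7 mm apart in height, which I put down to the colour masks because the bar check contradicts a tilt.
- **Bystanders:** the dishes, marker and bottle cap are within 0.5 pixel of where they started in the scene view. The arm blocked the top view of some of them.
- **Robot:** clear of everything, with about 0 N on the tool.

I viewed 14 pictures, four over the budget of 10.

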